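Load the work lamp with two cells and snap its end cap on

ROBOT

A 7-joint arm with a two-finger parallel gripper is mounted at the origin on a cart in front of the work surface, level with it; the furniture and walls round the work are solid. World frame = base frame: x ahead of the robot, y to its left, z up, the work surface at z = 0. Lengths are in m, angles in rad, forces in N, time in s.
With the tool pointing down it reaches from about 0.4 to 0.85 m from the base axis. Payload 6.9 kg.
Tool frame: the origin (TCP) lies at the centre of the arm's flange, where the gripper is bolted on; the fingertips stand 173 mm ahead of it and the grasp point (between the pads) lies 155 mm ahead of it (arm.pinch_z is the distance from the TCP to the grasp point, in m); z points along the fingers, y is the direction in which the jaws open and shut (so a half turn about z gives the same grasp; the last joint's range is limited). The gripper opens to 85 mm and grips with 20 to 120 N. Pads are 22 mm wide; open, the fingers measure 114 mm over their backs; the gripper's body (76 mm by 85 mm) begins 54 mm behind the grasp point. The pads swing forward as they close: fully open they stand 13 mm farther back than shut.
Start: joints at [-1.103, 0.507, -0.238, 1.5, 0.126, 1.149, -0.155], TCP at [0.222, 0.584, 0.405] pointing down, gripper open.
Joint ranges: [-3.08, 3.08], [-0.24, 2.05], [-1.43, 1.35], [0, 2.5], [-1.52, 4.66], [0.17, 1.96], [-2.89, 2.89]. Speed limits (rad/s): [2.39, 2.39, 3.14, 3.14, 3.14, 3.14, 3.14].

INTERFACE

Orientations are given as a unit quaternion [w, x, y, z].
In Python, from cell import arm gives the robot as it stands.
- The arm moves only by the shell command python3 -m inch 'ROWS' [FORCE]. ROWS is a JSON object of lists of equal length, an entry for each row: "dr": the turn, a rotation vector about the tool's x, y, z normalised to -1 to 1, where 1 is 45 degrees, a list of three; "offset": the shift along the tool's x, y, z normalised to -1 to 1, where 1 is 0.25 m, a list of three; "gripper": the finger opening in mm, from 0 to 85.4. A call has exactly 5 rows; each row is the pose to reach, as a shift and turn from the pose commanded when the call began, along the tool's axes at that moment; what a row does not reach only later rows make up. A row lasts 1/8 s, in which the tool goes at most 62.5 mm and 10.7 degrees, less where a joint would pass 70% of its speed; a pose out of reach is approached as far as the arm can. A call with a number of a shift or a turn outside -1 to 1 is refused whole. A call with a gripper value outside its range is refused whole. The fingers move at their own pace and stop on an object; FORCE is the grip in N (left out, the last holds). Time passes only in rows, so rows that repeat a pose let the fingers close, or fill a call up. It gives the time, the measured TCP pose, the force and the opening at its end, in the units of the state.
- arm.sense(): the state, without advancing time (a new reading comes with each control period).
- arm.get_image(name): name is "scene" or "top" or "wrist"; returns the picture (384x512x3 uint8, red, green, blue); there is no depth.
- arm.camera_params(name): a dict with "mtx" (3x3 intrinsics, pixels), "R" (3x3) and "t" (3): a world point X has camera coordinates R X + t. Camera axes: x right, y down, z forward; pixel columns grow to the right and rows downward; lengths in m; the calibration is good to about 2 mm. The wrist camera is an equidistant fisheye: a pixel r from the principal point sees the ray r / f radians off the axis. A picture is of the moment at which its call begins: read the wrist's pose just before it. camera_params takes no time and is no camera call; for the wrist camera it gives the pose at the moment of the call.
- arm.sign_off(): hands the job in, once; it reports no verdict.
The state is a dict: "clock": time; "qpos": joint angles; "dq": joint speeds; "joint_efforts": joint torques, N m; "eef_pos": TCP position; "tcp_rot": TCP orientation; "contact_force": force on the tool from outside, world axes, zero at the start; "torque": the same for the moment, N m; "opening": opening from 0.0 (shut) to 1.0 (fully open).
Only numpy, scipy, OpenCV 4.12 (cv2) and the standard library are available. Lean on these libraries where they do the work, as an engineer would, in place of code of your own. Each camera call takes 0.05 s, during which the arm holds its last target.

TASK

Get the bench lamp ready for use: feed the two battery cells one behind the other into its open tube, both with the raised contact stud going in first, then press the end cap fully home over the tube until it snaps in and holds the cells in. One cell lies on the bench; the other sits in the wooden store with only its stud end showing, so it will need laying down and taking again by its tail before it can go in. Leave the sanding block, the cup and the paint bottle where they stand.

Things in the scene. Friction and masses are not known exactly. Their poses are not given: they have to be found in the camera images.
- lamp_mouth (a point): Centre of the open end of the fixed lamp's battery tube: aluminium, level, axis 90 mm above the bench, black lamp head at its closed end. x points into the tube (the way cells are pushed), z up. Bore 36 mm, flared to 40 at the rim; 44 mm outside, clear of its stand for 45 mm. Cells stay where pushed. When all is home the stud tips are 184 and 94 mm inside the rim.
- contact_plate (a joint): Sprung brass contact at the closed end of the tube, 180 mm from the rim at 0, not visible from outside. Its value is how far (m) the first cell's stud has pushed it in: up to 0.009; resists with 1.2 N at first and 0.4 N more per mm. 0.004 when all is home.
- catch_l (a joint): One of two sprung catch pins for the cap, on the tube's left and right sides, 17 mm in from the rim: 12 mm round steel noses that stand 3.2 mm out of the tube. Value: how far (m) it is pressed in, 0 to 0.0025; the cap's skirt presses it in by 0.0018 and it springs back into the cap's groove.
- cell_a_mid (a point): Centre of the cell that lies loose on the bench: a plain grey cylinder, 32 mm across and 90 mm long over all, about 0.14 kg; centre 16 mm above the bench when lying. x axis along the cell towards its stud end; the tail end is flat. Ends at +45 mm (stud tip) and -45 mm (tail) on x.
- cell_a_stud (a point): Tip of the loose cell's contact stud, a steel button 12 mm across that stands 4 mm out of the stud end; 45 mm along x from the cell's centre. Same axes as the cell.
- cell_b_mid (a point): Centre of the second, identical cell. It starts level in a pocket of the wooden store, its centre 27 mm above the bench, with 42 mm of its stud end (stud included) standing out and its tail inside. x axis towards its stud.
- cell_b_stud (a point): Tip of the second cell's contact stud, 45 mm along x from that cell's centre.
- cap_grip (a point): Middle of the gripping part of the loose end cap, on its axis; 27 mm above the bench when lying; 0.09 kg. x points along the axis to the open mouth. The gripping part has eight flats, 54 mm across, from -15 to +15 mm on x, its front being the inner end wall. Fully home that wall meets the tube's rim, so this point is 15 mm outside the mouth. Any turn about the axis will do; home takes 5 to 12 N.
- cap_rim (a point): Centre of the cap's open mouth, 49 mm along x from cap_grip, same axes. The round skirt (54 mm outside, 47 inside, flared to 52 at the mouth, 34 mm deep) slips over the outside of the tube; a groove in it snaps over the catch pins. Inside, a brass boss 22 mm across stands 4 mm out of the end wall and pushes the last cell's tail in.
- cell_store: Fixed wooden block 62 mm deep, 108 mm wide and 56 mm high, origin under its centre, with two pockets in the front face (34 mm bore, 48 mm deep, centres 28 mm above the bench and 26 mm left and right of the middle). Its -x axis points the way that the pockets open. The second cell is in the +y pocket; the other is empty.
- sander: Loose tan sanding block lying flat, 62 x 96 mm, 28 mm high; a bystander. Origin at the centre of its underside.
- cup: Loose mixing cup, 65 mm across, 62 mm high, standing; a bystander. Origin at the centre of its underside.
- bottle: Loose paint bottle, 36 mm across, 101 mm high, standing; a bystander. Origin at the centre of its underside.

How it is judged:
On the way, in this order (a step that is already met when the one before it is completed fails the run):
1. a first cell has its stud end at least 40 mm inside the tube (((x of cell_a_stud in the frame of lamp_mouth above 0.04 m and y of cell_a_stud in the frame of lamp_mouth between -0.009 and 0.009 m and z of cell_a_stud in the frame of lamp_mouth between -0.009 and 0.009 m) or (x of cell_b_stud in the frame of lamp_mouth above 0.04 m and y of cell_b_stud in the frame of lamp_mouth between -0.009 and 0.009 m and z of cell_b_stud in the frame of lamp_mouth between -0.009 and 0.009 m))), for 0.1 s.
2. the other cell follows stud first, its stud at least 30 mm inside the tube and the first cell pushed on to 115 mm or deeper ((((x of cell_a_stud in the frame of lamp_mouth above 0.115 m and y of cell_a_stud in the frame of lamp_mouth between -0.009 and 0.009 m and z of cell_a_stud in the frame of lamp_mouth between -0.009 and 0.009 m) and (x of cell_b_stud in the frame of lamp_mouth above 0.03 m and y of cell_b_stud in the frame of lamp_mouth between -0.009 and 0.009 m and z of cell_b_stud in the frame of lamp_mouth between -0.009 and 0.009 m)) or ((x of cell_b_stud in the frame of lamp_mouth above 0.115 m and y of cell_b_stud in the frame of lamp_mouth between -0.009 and 0.009 m and z of cell_b_stud in the frame of lamp_mouth between -0.009 and 0.009 m) and (x of cell_a_stud in the frame of lamp_mouth above 0.03 m and y of cell_a_stud in the frame of lamp_mouth between -0.009 and 0.009 m and z of cell_a_stud in the frame of lamp_mouth between -0.009 and 0.009 m)))), for 0.1 s.
At the end, for the whole second after the job is handed in: Both cells lie in the tube stud first, the deeper stud tip 180.5 to 189 mm and the other 90.5 to 99 mm inside the rim; the cap is on straight (within 0.1 rad, 5 mm off centre) with its gripping part's middle 12 to 18 mm outside the rim (fully home is 15) ((((x of cell_a_stud in the frame of lamp_mouth between 0.1805 and 0.189 m and y of cell_a_stud in the frame of lamp_mouth between -0.009 and 0.009 m and z of cell_a_stud in the frame of lamp_mouth between -0.009 and 0.009 m) and (x of cell_b_stud in the frame of lamp_mouth between 0.0905 and 0.099 m and y of cell_b_stud in the frame of lamp_mouth between -0.009 and 0.009 m and z of cell_b_stud in the frame of lamp_mouth between -0.009 and 0.009 m)) or ((x of cell_b_stud in the frame of lamp_mouth between 0.1805 and 0.189 m and y of cell_b_stud in the frame of lamp_mouth between -0.009 and 0.009 m and z of cell_b_stud in the frame of lamp_mouth between -0.009 and 0.009 m) and (x of cell_a_stud in the frame of lamp_mouth between 0.0905 and 0.099 m and y of cell_a_stud in the frame of lamp_mouth between -0.009 and 0.009 m and z of cell_a_stud in the frame of lamp_mouth between -0.009 and 0.009 m))) and x of cap_grip in the frame of lamp_mouth between -0.018 and -0.012 m and angle between the x axis of cap_grip and the x axis of lamp_mouth, either way round below 0.1 rad and y of cap_grip in the frame of lamp_mouth between -0.005 and 0.005 m and z of cap_grip in the frame of lamp_mouth between -0.005 and 0.005 m); the robot touches nothing.
It fails at once if the sanding block is shifted by more than 30 mm or tipped over (distance of sander from where it was at the start of the episode above 0.03 m or angle between sander's own z axis and vertical above 0.5 rad).
It fails at once if the cup is shifted by more than 30 mm or tipped over (distance of cup from where it was at the start of the episode above 0.03 m or angle between cup's own z axis and vertical above 0.5 rad).
It fails at once if the paint bottle is shifted by more than 30 mm or tipped over (distance of bottle from where it was at the start of the episode above 0.03 m or angle between bottle's own z axis and vertical above 0.5 rad).
It also fails if it takes over 72 s, if anything falls off the work surface, if the arm or the gripper's body presses on something with over 40 N, if the wrist force passes 120 N, or if a joint passes its speed limit or range.

## Working session

There is one attempt and no reset: what is moved stays moved. The work goes in short steps, Python scripts to look and compute and a shell command to move; the robot and the scene stay as the last step left them, time stands still between calls to the robot, and variables do not carry over. Pictures are saved under pics/ and viewed, and the job is handed in when it is done.

```bash
ls; mkdir -p pics; python3 - <<'E'
from cell import arm
import cv2
print(arm.sense())
for n in ["scene","top","wrist"]:
    p=arm.camera_params(n); print(n,p)
    im=arm.get_image(n); cv2.imwrite(f"pics/{n}0.png",im[:,:,::-1])
E
```

```text
pics
{'clock': 0.0, 'qpos': array([-1.10250717,  0.5083357 , -0.23751482,  1.50113271,  0.12570235,
        1.14886787, -0.15479289]), 'dq': array([ 0.00016943, -0.00141472, -0.00029808,  0.0007887 , -0.00078646,
        0.00100151, -0.00174566]), 'joint_efforts': array([-1.01578833e-03, -6.20596576e+01, -2.18698852e+00, -2.49650520e+01,
        1.26822709e-02,  1.19795531e-02,  1.22264524e-05]), 'eef_pos': array([0.22180697, 0.58411682, 0.40383041]), 'tcp_rot': array([-1.40587146e-04,  1.80393189e-01,  9.83594188e-01, -8.66045448e-04]), 'contact_force': array([0.02946092, 1.26636359, 0.62057916]), 'torque': array([ 0.01818342, -0.02338096, -0.01118743]), 'opening': 0.9993363816316496}
scene {'mtx': array([[354.79451577,   0.        , 251.86281746],
       [  0.        , 354.79451577, 189.28626727],
       [  0.        ,   0.        ,   1.        ]]), 'R': array([[ 0.71043449, -0.70375983,  0.00222174],
       [-0.53634318, -0.54346859, -0.64573825],
       [ 0.45565209,  0.45756311, -0.76355561]]), 't': array([-0.34521002,  0.40981661,  0.62716977])}
top {'mtx': array([[427.04525944,   0.        , 256.49410556],
       [  0.        , 427.04525944, 197.69648804],
       [  0.        ,   0.        ,   1.        ]]), 'R': array([[-0.01142387, -0.99975621, -0.0188946 ],
       [-0.99526533,  0.01319247, -0.09629577],
       [ 0.09652156,  0.01770507, -0.99517341]]), 't': array([0.10193932, 0.58571401, 1.2478396 ])}
wrist {'mtx': array([[297.31863964,   0.        , 256.898252  ],
       [  0.        , 297.31863964, 186.19189598],
       [  0.        ,   0.        ,   1.        ]]), 'R': array([[ 0.35496898,  0.93487662, -0.00165401],
       [ 0.8867202 , -0.3361226 ,  0.31740965],
       [ 0.29618291, -0.11413723, -0.94828708]]), 't': array([-0.62321747, -0.04045329,  0.38050662])}
```

View pics/scene0.png

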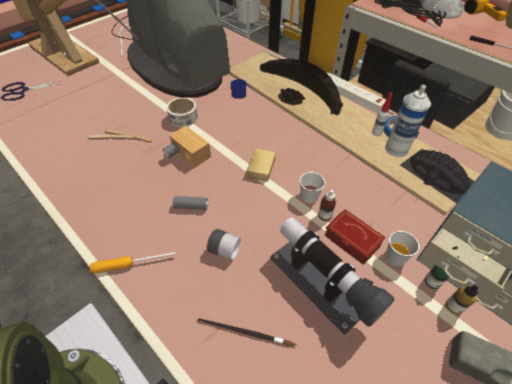

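View pics/top0.png

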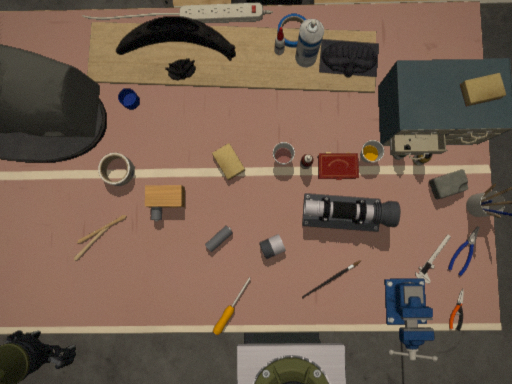

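View pics/wrist0.png

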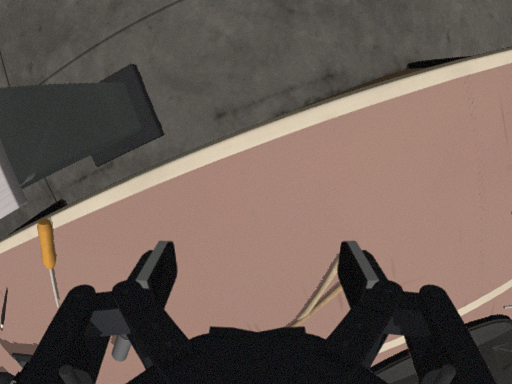

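```bash
python3 - <<'E'
import cv2
a=cv2.imread("pics/top0.png"); s=cv2.imread("pics/scene0.png")
def crop(im,x0,y0,x1,y1,k,n):
    c=cv2.resize(im[y0:y1,x0:x1],None,fx=k,fy=k,interpolation=cv2.INTER_CUBIC)
    for x in range((x0+9)//10*10,x1,10):
        cv2.putText(c,str(x),((x-x0)*k,8),0,.3,(0,255,255),1); cv2.line(c,((x-x0)*k,10),((x-x0)*k,14),(0,255,255),1)
    for y in range((y0+9)//10*10,y1,10):
        cv2.putText(c,str(y),(0,(y-y0)*k+3),0,.3,(0,255,255),1)
    cv2.imwrite("pics/"+n+".png",c)
crop(a,135,170,295,270,5,"t_left")
crop(a,290,180,410,240,6,"t_lamp")
crop(s,150,120,280,260,4,"s_left")
crop(s,260,200,400,340,4,"s_lamp")
E
```

```text
(no output)
```

View pics/t_left.png

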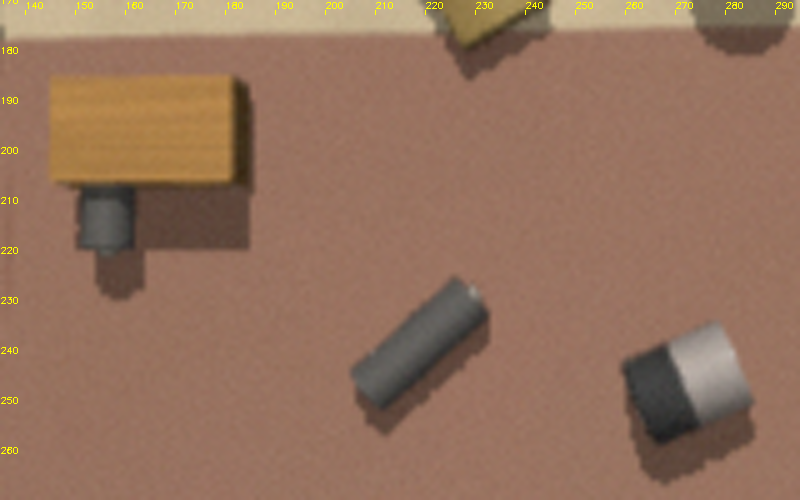

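View pics/t_lamp.png

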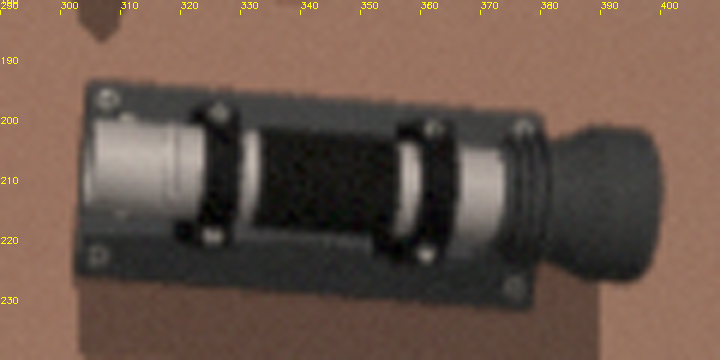

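View pics/s_left.png

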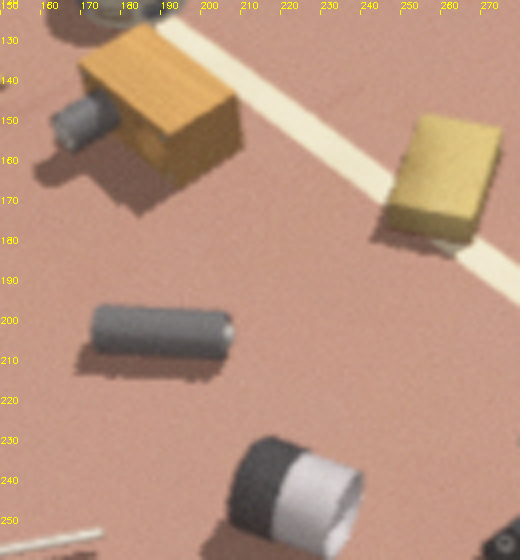

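View pics/s_lamp.png

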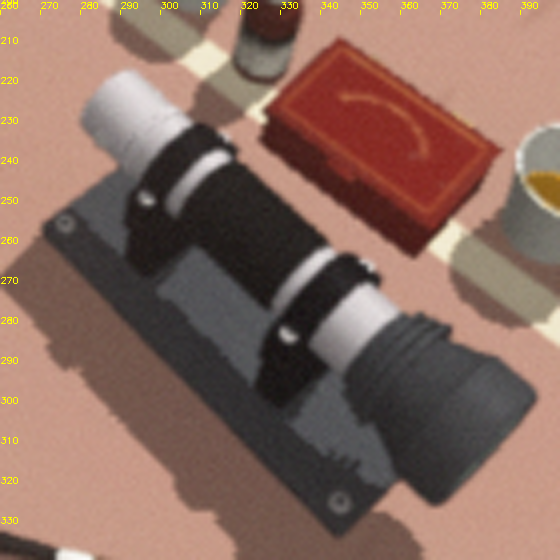

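```bash
cat > h.py <<'E'
import numpy as np, cv2
from scipy.spatial.transform import Rotation as Ro
from cell import arm
def P(n,calib=None): return calib or arm.camera_params(n)
def ray(n,uv,p=None):
    p=p or arm.camera_params(n); K=p['mtx'];R=p['R'];t=p['t']
    x=(uv[0]-K[0,2])/K[0,0]; y=(uv[1]-K[1,2])/K[1,1]
    if n=='wrist':
        r=np.hypot(x,y); s=np.sin(r)/r if r>1e-9 else 1; d=np.array([x*s,y*s,np.cos(r)])
    else: d=np.array([x,y,1.])
    d=R.T@d; return -R.T@t, d/np.linalg.norm(d)
def onz(n,uv,z,p=None):
    c,d=ray(n,uv,p); return c+d*(z-c[2])/d[2]
def tri(*obs):
    A=np.zeros((3,3));b=np.zeros(3);L=[]
    for o in obs:
        c,d=ray(*o); M=np.eye(3)-np.outer(d,d); A+=M;b+=M@c;L.append((c,d))
    X=np.linalg.solve(A,b); return X,[np.linalg.norm((np.eye(3)-np.outer(d,d))@(X-c)) for c,d in L]
def proj(n,X,p=None):
    p=p or arm.camera_params(n); K=p['mtx']; c=p['R']@np.asarray(X)+p['t']
    if n=='wrist':
        th=np.arctan2(np.hypot(c[0],c[1]),c[2]); u=c[:2]/np.hypot(c[0],c[1])*th
    else: u=c[:2]/c[2]
    return K[:2,2]+np.array([K[0,0],K[1,1]])*u
def Rot(s=None):
    s=s or arm.sense(); q=s['tcp_rot']; return Ro.from_quat([q[1],q[2],q[3],q[0]])
def plan(pos,xdir=None):
    """TCP target pos, xdir: tool x heading deg in world xy (tool down); prints offset & dr, normalised"""
    s=arm.sense(); R=Rot(s).as_matrix(); off=R.T@(np.asarray(pos)-s['eef_pos'])/0.25
    if xdir is None: xdir=np.degrees(np.arctan2(R[1,0],R[0,0]))
    a=np.radians(xdir); X=np.array([np.cos(a),np.sin(a),0]);Z=np.array([0,0,-1.]);T=np.stack([X,np.cross(Z,X),Z],1)
    dr=Ro.from_matrix(R.T@T).as_rotvec()/(np.pi/4)
    print('t',round(s['clock'],2),'pos',s['eef_pos'].round(4),'xhead',np.degrees(np.arctan2(R[1,0],R[0,0])).round(2),'F',s['contact_force'].round(1),'op',round(s['opening']*85.4,1))
    print('off',off.round(3),'rowlen mm',np.linalg.norm(off)*250,'dr',dr.round(3))
def crop(im,x0,y0,x1,y1,k,n,st=10):
    c=cv2.resize(im[y0:y1,x0:x1],None,fx=k,fy=k,interpolation=cv2.INTER_CUBIC)
    for x in range((x0+st-1)//st*st,x1,st):
        cv2.putText(c,str(x),((x-x0)*k,8),0,.3,(0,255,255),1); cv2.line(c,((x-x0)*k,10),((x-x0)*k,14),(0,255,255),1)
    for y in range((y0+st-1)//st*st,y1,st): cv2.putText(c,str(y),(0,(y-y0)*k+3),0,.3,(0,255,255),1)
    cv2.imwrite("pics/"+n+".png",c)
def shot(n): return arm.get_image(n)[:,:,::-1].copy()
E
python3 - <<'E'
from h import *
print('camA tail,stud body',onz('top',(207.7,248),.016),onz('top',(228,229),.016))
print('scene', onz('scene',(173.5,201.5),.016),onz('scene',(205,203.5),.016))
print('store corners top z56',[onz('top',u,.056).round(4) for u in [(145,185),(181,185),(182,206.5),(145.5,206.5)]])
print('B stud side',[onz('top',u,.027).round(4) for u in [(150.3,219.5),(160.8,219.5)]])
print('cap grip back mid, mouth mid',[onz('top',u,.027).round(4) for u in [(263,250),(269.5,246.5),(281,241)]])
print('lamp rim',[onz('top',u,.09).round(4) for u in [(304,200),(303.5,214.3),(303.7,207)]])
print('axis', [onz('top',u,.09).round(4) for u in [(330,208.7),(356,210.2),(373,211.3)]])
print('scene rim', onz('scene',(285.5,226),.09), [onz('scene',u,.09).round(4) for u in [(292,217),(280.5,232)]])
E
```

```text
camA tail,stud body [0.43884515 0.24277239 0.016     ] [0.49487271 0.18162785 0.016     ]
scene [0.43888333 0.24326534 0.016     ] [0.49313136 0.1804189  0.016     ]
store corners top z56 [array([0.6263, 0.4228, 0.056 ]), array([0.6249, 0.3162, 0.056 ]), array([0.5613, 0.3129, 0.056 ]), array([0.5627, 0.4205, 0.056 ])]
B stud side [array([0.5258, 0.4136, 0.027 ]), array([0.5254, 0.382 , 0.027 ])]
cap grip back mid, mouth mid [array([0.4314, 0.0773, 0.027 ]), array([0.4414, 0.0579, 0.027 ]), array([0.4573, 0.0236, 0.027 ])]
lamp rim [array([ 0.5727, -0.0412,  0.09  ]), array([ 0.532 , -0.0389,  0.09  ]), array([ 0.5528, -0.0399,  0.09  ])]
axis [array([ 0.547 , -0.1141,  0.09  ]), array([ 0.5418, -0.1873,  0.09  ]), array([ 0.5381, -0.235 ,  0.09  ])]
scene rim [ 0.54773726 -0.04348004  0.09      ] [array([ 0.5766, -0.0374,  0.09  ]), array([ 0.5281, -0.0463,  0.09  ])]
```

```bash
python3 - <<'E'
from h import *
s=arm.sense();R=Rot(s).as_matrix();p=arm.camera_params('wrist')
c=-p['R'].T@p['t'];print('cam in tool',R.T@(c-s['eef_pos']),'axes in tool',(p['R']@R).round(3))
# cell A
t=np.array([.43884,.2430]);e=np.array([.4942,.1812]);d=(e-t)/np.linalg.norm(e-t);h=np.degrees(np.arctan2(d[1],d[0]))
mid=(t+e)/2+d*.002; g=mid-d*.030; print(h,mid,g)
plan([g[0],g[1],.155+.10],h+180)
plan([g[0],g[1],.155+.02],h+180)
E
```

```text
cam in tool [ 0.0824128  -0.00092986  0.0312922 ] axes in tool [[-0.     1.     0.   ]
 [-0.948 -0.    -0.317]
 [-0.317 -0.     0.948]]
-48.14624335357911 [0.46785446 0.2106103 ] [0.44783752 0.23295581]
t 0.15 pos [0.2218 0.5842 0.404 ] xhead 159.22 F [-0.6  0.1 -0.5] op 85.5
off [-1.344 -0.992  0.598] rowlen mm 443.46277291762453 dr [-0.002  0.     0.608]
t 0.15 pos [0.2218 0.5842 0.404 ] xhead 159.22 F [-0.6  0.1 -0.5] op 85.5
off [-1.344 -0.991  0.918] rowlen mm 476.34654981017286 dr [-0.002  0.     0.608]
```

```bash
python3 -m inch '{"dr":[[0,0,0.2],[0,0,0.4],[0,0,0.608],[0,0,0.608],[0,0,0.608]],"offset":[[-0.18,-0.13,0.08],[-0.36,-0.26,0.16],[-0.54,-0.4,0.24],[-0.72,-0.53,0.32],[-0.9,-0.66,0.4]],"gripper":[85,85,85,85,85]}' 60; python3 - <<'E'
from h import *
plan([.4478,.2330,.255],131.85)
E
```

```text
clock: 0.78
eef_pos: [0.3742, 0.3487, 0.3041]
tcp_rot: [0.0, 0.408, 0.913, 0.0]
contact_force: [1.1, 0.9, -0.9]
opening: 1.0
t 0.78 pos [0.3742 0.3487 0.3041] xhead 131.87 F [ 1.1  0.9 -0.9] op 85.4
off [-0.541 -0.09   0.197] rowlen mm 145.62871222723024 dr [0.    0.    0.001]
```

```bash
python3 -m inch '{"dr":[[0,0,0],[0,0,0],[0,0,0],[0,0,0],[0,0,0]],"offset":[[-0.18,-0.03,0.06],[-0.36,-0.06,0.12],[-0.541,-0.09,0.197],[-0.541,-0.09,0.197],[-0.541,-0.09,0.197]],"gripper":[85,85,85,85,85]}' 60; python3 - <<'E'
from h import *
p=arm.camera_params('wrist');im=shot('wrist');cv2.imwrite('pics/w1.png',im)
plan([.4478,.2330,.175],131.85)
print(proj('wrist',[.46785,.21061,.016],p),proj('wrist',[.4388,.243,.016],p))
E
```

```text
clock: 1.4
eef_pos: [0.447, 0.2348, 0.2554]
tcp_rot: [-0.0, 0.408, 0.913, 0.0]
contact_force: [-0.5, 0.9, -0.6]
opening: 0.994
t 1.45 pos [0.4467 0.2354 0.2556] xhead 131.92 F [ 0.8  0.5 -0.1] op 85.0
off [-0.01  -0.003  0.322] rowlen mm 80.6638952293162 dr [ 0.001 -0.001  0.002]
[257.78427976 239.20192852] [257.79539922 187.28941355]
```

View pics/w1.png

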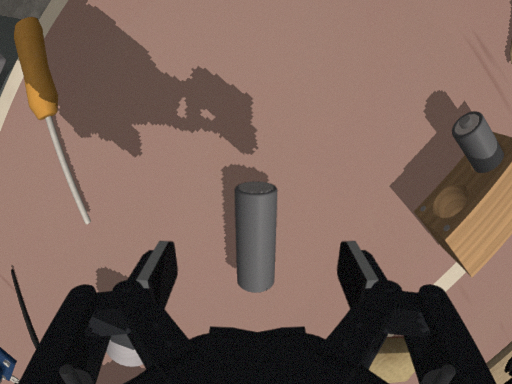

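```bash
python3 -m inch '{"dr":[[0,0,0],[0,0,0],[0,0,0],[0,0,0],[0,0,0]],"offset":[[-0.003,0.002,0.12],[-0.006,0.002,0.24],[-0.01,0.002,0.316],[-0.01,0.002,0.316],[-0.01,0.002,0.316]],"gripper":[85,85,70,30,20]}' 60;python3 -m inch '{"dr":[[0,0,0],[0,0,0],[0,0,0],[0,0,0],[0,0,0]],"offset":[[0,0,0],[0,0,0],[0,0,0],[0,0,0],[0,0,0]],"gripper":[20,20,20,20,20]}' 60; python3 - <<'E'
from h import *
plan([.4478,.2330,.30],131.85)
E
```

```text
clock: 2.08
eef_pos: [0.449, 0.2339, 0.1772]
tcp_rot: [0.0, 0.407, 0.913, 0.001]
contact_force: [-0.8, 0.7, -1.0]
opening: 0.402
clock: 2.7
eef_pos: [0.4491, 0.2336, 0.1776]
tcp_rot: [0.0, 0.408, 0.913, 0.001]
contact_force: [-2.5, 1.9, 6.4]
opening: 0.356
t 2.7 pos [0.4491 0.2336 0.1776] xhead 131.89 F [-2.5  1.9  6.4] op 30.4
off [ 0.002 -0.005 -0.49 ] rowlen mm 122.43959930652072 dr [ 0.003 -0.     0.001]
```

```bash
python3 -m inch '{"dr":[[0,0,0],[0,0,0],[0,0,0.2],[0,0,0.4],[0,0,0.6]],"offset":[[0,0,-0.2],[0,0,-0.34],[-0.15,0,-0.34],[-0.3,0,-0.34],[-0.45,0,-0.34]],"gripper":[20,20,20,20,20]}' 60; python3 - <<'E'
from h import *
plan([.5604,.0647,.2516],85.7)
E
```

```text
clock: 3.32
eef_pos: [0.5248, 0.1481, 0.2621]
tcp_rot: [0.0, 0.612, 0.791, 0.0]
contact_force: [0.4, -0.5, -1.4]
opening: 0.354
t 3.33 pos [0.5248 0.1481 0.2621] xhead 104.56 F [ 0.4 -0.5 -1.4] op 30.2
off [-0.359  0.054  0.042] rowlen mm 91.25697038951637 dr [ 0.001 -0.     0.419]
```

```bash
python3 -m inch '{"dr":[[0,0,0.2],[0,0,0.419],[0,0,0.419],[0,0,0.419],[0,0,0.419]],"offset":[[-0.12,0.018,0.014],[-0.24,0.036,0.028],[-0.359,0.054,0.042],[-0.359,0.054,0.042],[-0.359,0.054,0.042]],"gripper":[20,20,20,20,20]}' 60; python3 - <<'E'
from h import *
plan([.5604,.0647,.2516],85.7)
t=shot('top');s=shot('scene');p=arm.camera_params('wrist');w=shot('wrist')
crop(t,240,170,400,240,5,'t2',10);crop(s,220,170,340,280,5,'s2');cv2.imwrite('pics/w2.png',w)
E
```

```text
clock: 3.95
eef_pos: [0.56, 0.0662, 0.2511]
tcp_rot: [-0.0, 0.731, 0.682, 0.0]
contact_force: [0.7, 0.0, -1.5]
opening: 0.352
t 3.95 pos [0.56   0.0662 0.2511] xhead 86.0 F [ 0.7  0.  -1.5] op 30.0
off [-0.006  0.002 -0.002] rowlen mm 1.6100420608757793 dr [-0.    -0.001  0.007]
```

View pics/t2.png

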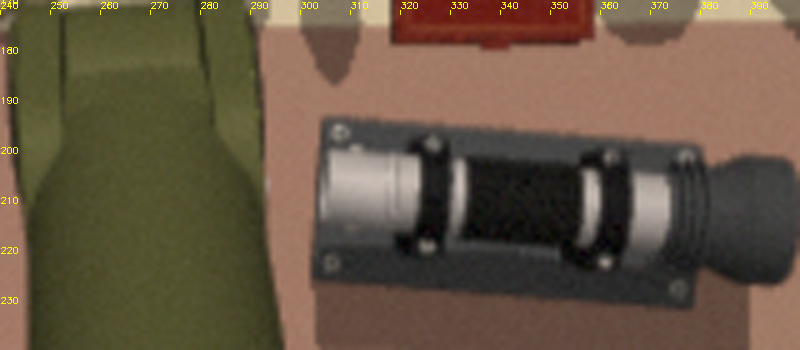

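View pics/s2.png

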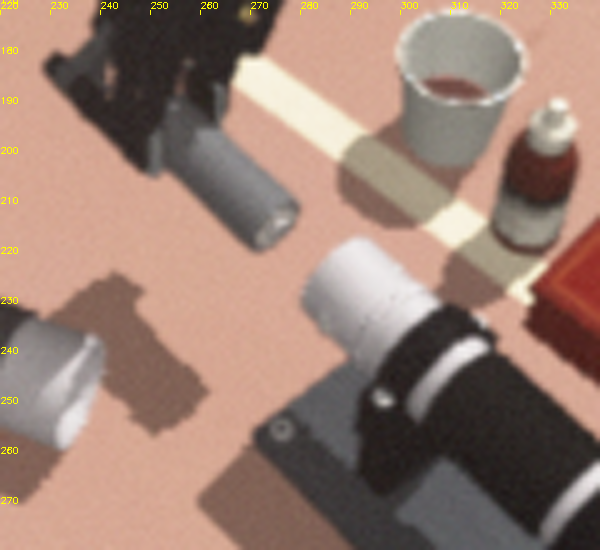

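View pics/w2.png

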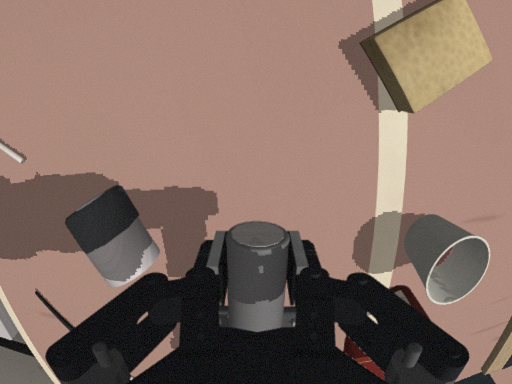

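```bash
cat >> h.py <<'E'
def circ(c,ax,r,n=48):
    ax=np.asarray(ax)/np.linalg.norm(ax); a=np.cross(ax,[0,0,1]);a/=np.linalg.norm(a);b=np.cross(ax,a)
    return [np.asarray(c)+r*(np.cos(t)*a+np.sin(t)*b) for t in np.linspace(0,2*np.pi,n,endpoint=False)]
def draw(im,n,pts,x0,y0,k,col,p=None):
    q=np.array([(proj(n,X,p)-[x0,y0]+.5)*k for X in pts]); cv2.polylines(im,[np.round(q).astype(int)],True,col,1)
E
python3 - <<'E'
from h import *
u=np.array([np.cos(np.radians(-94.3)),np.sin(np.radians(-94.3)),0])
for n,f,x0,y0 in [('scene','s2',220,170),('top','t2',240,170)]:
    im=cv2.imread(f'pics/{f}.png');k=5
    m=np.array([.5525,-.041,.09])
    for dd in (0,.045,.1,.15): draw(im,n,circ(m+u*dd,u,.022),x0,y0,k,(0,0,255))
    d=arm.sense();T=d['eef_pos'].copy();T[2]-=.1616
    uc=-Rot().as_matrix()[:,0]
    draw(im,n,circ(T-uc*.014,uc,.016),x0,y0,k,(0,255,0));draw(im,n,circ(T+uc*.072,uc,.016),x0,y0,k,(0,255,0));draw(im,n,circ(T+uc*.076,uc,.006),x0,y0,k,(0,255,0))
    cv2.imwrite(f'pics/{f}o.png',im)
E
```

```text
(no output)
```

View pics/s2o.png

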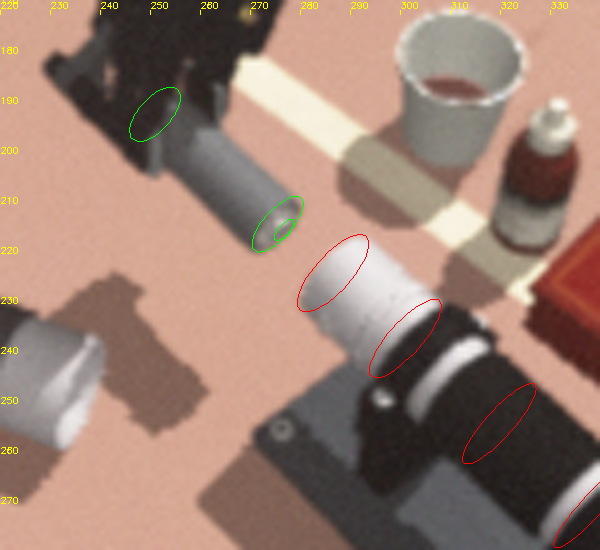

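View pics/t2o.png

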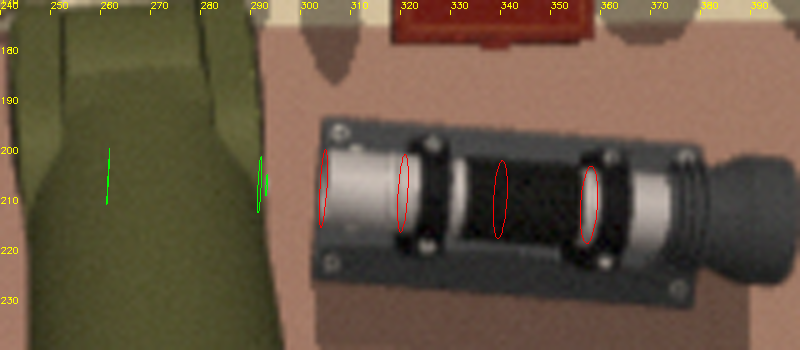

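```bash
python3 -m inch '{"dr":[[0,0,0.007],[0,0,0.007],[0,0,0.007],[0,0,0.007],[0,0,0.007]],"offset":[[-0.06,0,0],[-0.1,0,0],[-0.13,0,0],[-0.16,0,0],[-0.18,0,0]],"gripper":[20,20,20,20,20]}' 60; python3 - <<'E'
from h import *
plan([.5604,.0647,.2516],85.7)
s=shot('scene')
crop(s,220,170,340,280,5,'s3')
E
```

```text
clock: 4.72
eef_pos: [0.5571, 0.0203, 0.2509]
tcp_rot: [-0.0, 0.733, 0.68, -0.0]
contact_force: [-0.6, 0.5, -1.3]
opening: 0.355
t 4.72 pos [0.5571 0.0203 0.2509] xhead 85.65 F [-0.6  0.5 -1.3] op 30.3
off [ 0.178 -0.    -0.003] rowlen mm 44.53562666605447 dr [-0.     0.    -0.001]
```

View pics/s3.png

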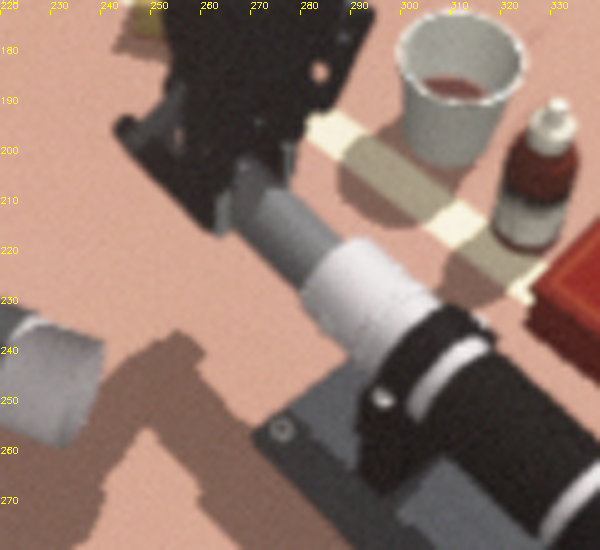

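```bash
python3 -m inch '{"dr":[[0,0,0],[0,0,0],[0,0,0],[0,0,0],[0,0,0]],"offset":[[-0.03,0,0],[-0.06,0,0],[-0.09,0,0],[-0.12,0,0],[-0.15,0,0]],"gripper":[20,20,20,20,20]}' 60; python3 - <<'E'
from h import *
plan([.5604,.0647,.2516],85.7)
s=shot('scene')
crop(s,220,170,340,280,5,'s4')
E
```

```text
clock: 5.4
eef_pos: [0.5542, -0.017, 0.2509]
tcp_rot: [0.0, 0.733, 0.68, -0.0]
contact_force: [-0.1, 0.2, -1.3]
opening: 0.354
t 5.4 pos [ 0.5542 -0.017   0.2509] xhead 85.68 F [-0.1  0.2 -1.3] op 30.2
off [ 0.328 -0.    -0.003] rowlen mm 81.96123911155729 dr [-0.     0.    -0.001]
```

View pics/s4.png

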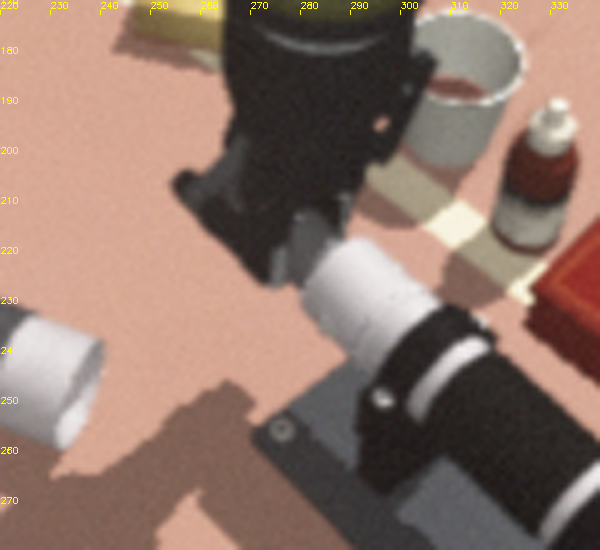

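```bash
python3 -m inch '{"dr":[[0,0,0],[0,0,0],[0,0,0],[0,0,0],[0,0,0]],"offset":[[-0.012,0,0],[-0.024,0,0],[-0.024,0,0],[-0.024,0,0],[-0.024,0,0]],"gripper":[20,20,20,50,60]}' 60; python3 -m inch '{"dr":[[0,0,0],[0,0,0],[0,0,0],[0,0,0],[0,0,0]],"offset":[[0,0,0],[0.06,0,0],[0.16,0,0],[0.2,0,0],[0.2,0,0]],"gripper":[60,60,60,0,0]}' 60; python3 - <<'E'
from h import *
plan([.5604,.0647,.2516],85.7)
s=shot('scene')
crop(s,220,170,340,280,5,'s5')
p=arm.camera_params('wrist');w=shot('wrist');cv2.imwrite('pics/w5.png',w)
E
```

```text
clock: 6.08
eef_pos: [0.5539, -0.0223, 0.2511]
tcp_rot: [0.0, 0.733, 0.68, 0.0]
contact_force: [-0.4, 0.5, 0.8]
opening: 0.7
clock: 6.7
eef_pos: [0.5576, 0.0286, 0.2509]
tcp_rot: [-0.0, 0.732, 0.681, 0.0]
contact_force: [0.1, -0.6, 0.7]
opening: 0.282
t 6.7 pos [0.5576 0.0286 0.2509] xhead 85.81 F [ 0.1 -0.6  0.7] op 24.1
off [ 0.145  0.001 -0.003] rowlen mm 36.252448746719665 dr [-0.    -0.     0.002]
```

View pics/s5.png

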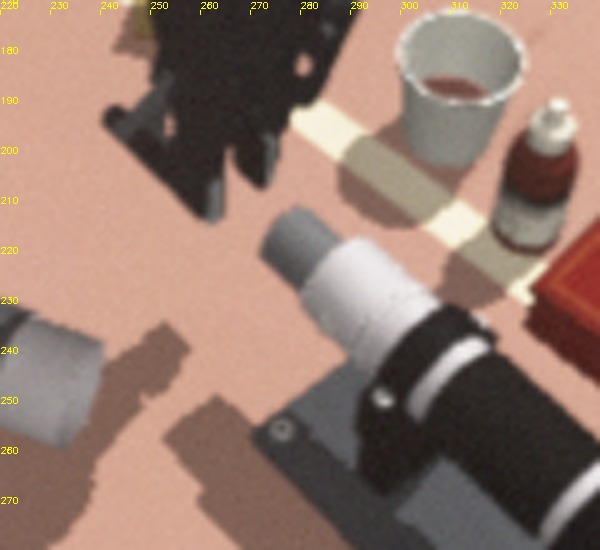

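View pics/w5.png

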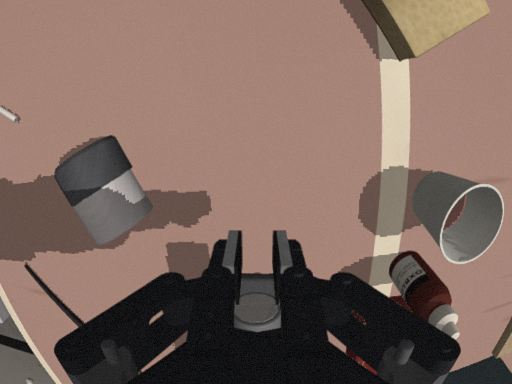

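```bash
python3 -m inch '{"dr":[[0,0,0],[0,0,0],[0,0,0],[0,0,0],[0,0,0]],"offset":[[0,0,0],[-0.04,0,0],[-0.09,0,0],[-0.14,0,0],[-0.2,0,0]],"gripper":[0,0,0,0,0]}' 60; python3 - <<'E'
from h import *
plan([.5604,.0647,.2516],85.7)
s=shot('scene')
crop(s,220,170,340,280,5,'s6')
E
```

```text
clock: 7.42
eef_pos: [0.5538, -0.0235, 0.251]
tcp_rot: [0.0, 0.733, 0.68, 0.0]
contact_force: [0.1, 0.3, 1.1]
opening: -0.002
t 7.42 pos [ 0.5538 -0.0235  0.251 ] xhead 85.67 F [0.1 0.3 1.1] op -0.2
off [ 0.354 -0.    -0.002] rowlen mm 88.48686038263095 dr [ 0.    -0.    -0.001]
```

View pics/s6.png

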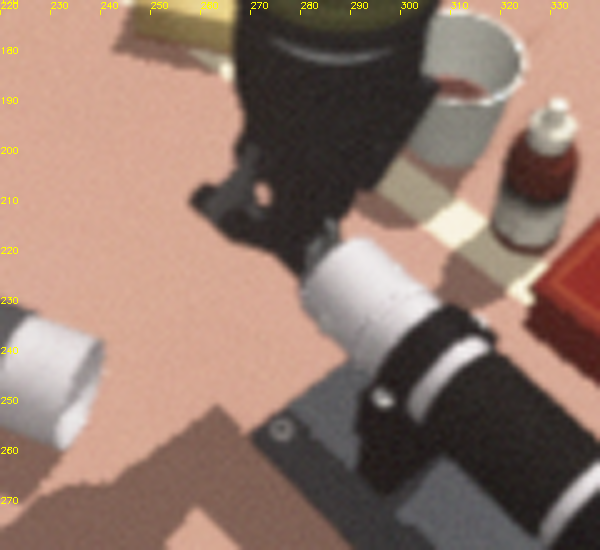

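```bash
python3 - <<'E'
from h import *
im=cv2.imread('pics/w1.png');crop(im,400,80,512,280,4,'w1c',10)
s=cv2.imread('pics/scene0.png');crop(s,150,120,215,175,10,'s0c',5)
E
```

```text
(no output)
```

View pics/w1c.png

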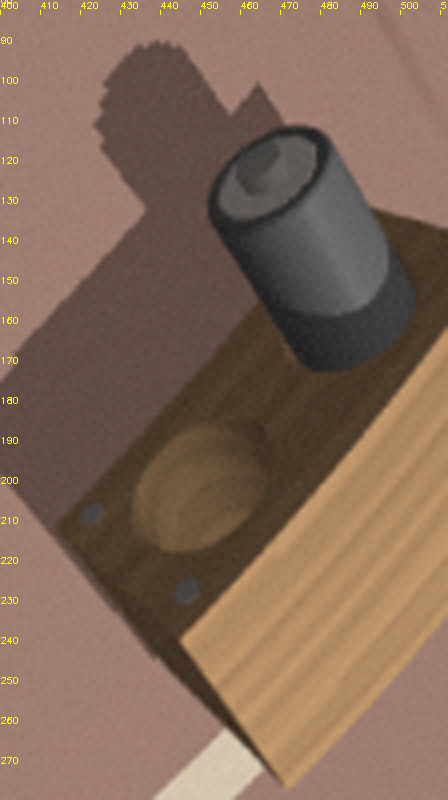

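View pics/s0c.png

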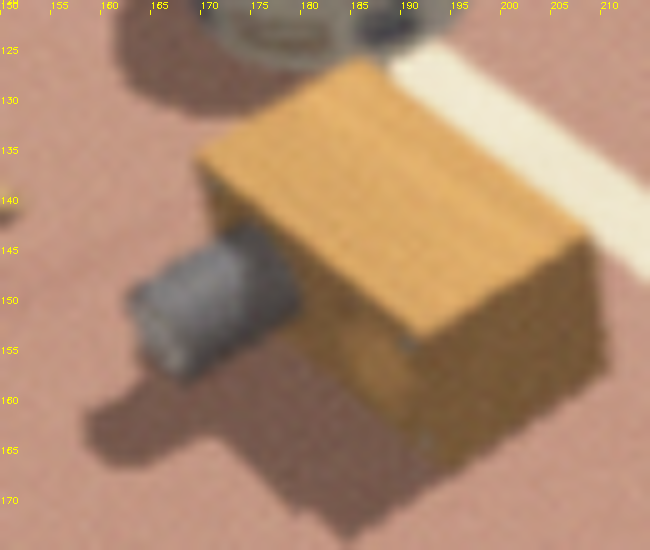

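```bash
cat >> h.py <<'E'
CT=np.array([0.0824128,-0.00092986,0.0312922]);CA=np.array([[0,1,0],[-0.948,0,-0.317],[-0.317,0,0.948]])
CA=Ro.from_matrix(CA).as_matrix()
def wristp(pos,xhead):
    a=np.radians(xhead);X=np.array([np.cos(a),np.sin(a),0]);Z=np.array([0,0,-1.]);T=np.stack([X,np.cross(Z,X),Z],1)
    R=CA@T.T; c=np.asarray(pos)+T@CT; q=arm.camera_params('wrist')
    return dict(mtx=q['mtx'],R=R,t=-R@c)
E
python3 - <<'E'
from h import *
w=wristp([.4467,.2354,.2556],131.92)
print('check tail',onz('wrist',(256.5,188),.016,w))
print('stud tip',onz('wrist',(463.5,120.5),.027,w),'end face',onz('wrist',(467,124.5),.027,w))
print('store corner',onz('wrist',(444.5,239),.056,w), 'pocket empty', onz('wrist',(449,201),.028,w))
print('tri endface',tri(('wrist',(467,124.5),w),('scene',(166,153.5))), tri(('wrist',(467,124.5),w),('top',(155.6,219.5))))
print('scene',onz('scene',(166,153.5),.027),onz('scene',(191,153.5),.056),onz('scene',(169.5,136),.056))
E
```

```text
check tail [0.4382087  0.24302397 0.016     ]
stud tip [0.51950512 0.3960464  0.027     ] end face [0.52460879 0.3968237  0.027     ]
store corner [0.56160372 0.31736986 0.056     ] pocket empty [0.56202731 0.34408074 0.028     ]
tri endface (array([0.52949123, 0.40051002, 0.01974334]), [np.float64(2.918119521104535e-05), np.float64(2.9181195210857984e-05)]) (array([0.52571153, 0.39788414, 0.0253085 ]), [np.float64(0.00019412764003137498), np.float64(0.00019412764003147104)])
scene [0.52595419 0.39339548 0.027     ] [0.56131816 0.31637855 0.056     ] [0.56235803 0.41768484 0.056     ]
```

```bash
python3 -m inch '{"dr":[[0,0,0],[0,0,0.2],[0,0,0.42],[0,0,0.64],[0,0,0.86]],"offset":[[0.15,0,0],[0.35,0,-0.08],[0.57,0,-0.16],[0.79,0,-0.2],[1.0,0,-0.2]],"gripper":[0,40,85,85,85]}' 60; python3 - <<'E'
from h import *
plan([.541,.396,.30],-0.7)
print(arm.sense()['qpos'].round(2))
E
```

```text
clock: 8.1
eef_pos: [0.573, 0.2282, 0.3021]
tcp_rot: [0.0, 0.918, 0.396, 0.001]
contact_force: [0.8, -0.2, -0.2]
opening: 0.85
t 8.1 pos [0.573  0.2282 0.3021] xhead 46.65 F [ 0.8 -0.2 -0.2] op 72.6
off [ 0.4   -0.554  0.008] rowlen mm 170.78821191073263 dr [ 0.    -0.003  1.052]
[-0.64  0.61  0.36  1.67 -0.26  0.91 -0.94]
```

```bash
python3 -m inch '{"dr":[[0,0,0.22],[0,0,0.44],[0,0,0.66],[0,0,0.88],[0,0,1.0]],"offset":[[0.12,-0.17,0],[0.24,-0.34,0],[0.36,-0.5,0.008],[0.4,-0.554,0.008],[0.4,-0.554,0.008]],"gripper":[85,85,85,85,85]}' 60; python3 - <<'E'
from h import *
plan([.541,.396,.186],-0.7)
print(arm.sense()['qpos'].round(2))
p=arm.camera_params('wrist');w=shot('wrist');cv2.imwrite('pics/w7.png',w)
print(proj('wrist',[.52,.396,.027],p))
E
```

```text
clock: 8.72
eef_pos: [0.5386, 0.3966, 0.2981]
tcp_rot: [0.0, 1.0, 0.017, -0.001]
contact_force: [-0.6, 0.0, -0.5]
opening: 0.997
t 8.72 pos [0.5386 0.3966 0.2981] xhead 1.95 F [-0.6  0.  -0.5] op 85.1
off [0.01  0.003 0.448] rowlen mm 112.1473798713311 dr [0.    0.001 0.059]
[-0.99  0.73  0.58  1.52 -0.44  1.03 -1.83]
[256.28060757 206.40350432]
```

View pics/w7.png

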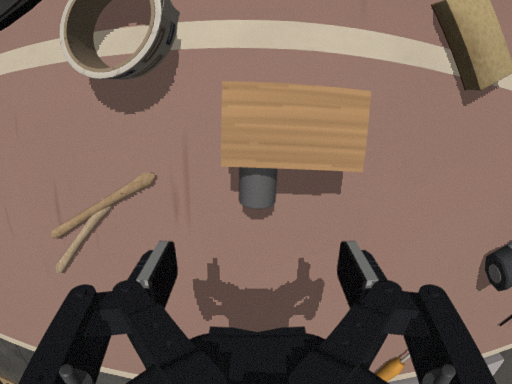

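```bash
python3 -m inch '{"dr":[[0,0,0.059],[0,0,0.059],[0,0,0.059],[0,0,0.059],[0,0,0.059]],"offset":[[0.01,0,0.15],[0.01,0,0.3],[0.01,0,0.448],[0.01,0,0.448],[0.01,0,0.448]],"gripper":[85,85,70,20,20]}' 60;python3 -m inch '{"dr":[[0,0,0],[0,0,0],[0,0,0],[0,0,0],[0,0,0]],"offset":[[0,0,0],[0,0,0],[0,0,0],[-0.05,0,0],[-0.12,0,0]],"gripper":[20,20,20,20,20]}' 60; python3 - <<'E'
from h import *
plan([.48,.396,.186],-0.7)
E
```

```text
clock: 9.4
eef_pos: [0.5429, 0.3942, 0.1883]
tcp_rot: [-0.0, 1.0, -0.006, 0.001]
contact_force: [-0.4, 2.2, 0.6]
opening: 0.402
clock: 10.02
eef_pos: [0.5121, 0.3948, 0.1874]
tcp_rot: [-0.0, 1.0, -0.006, 0.001]
contact_force: [0.7, 1.3, 2.4]
opening: 0.349
t 10.03 pos [0.5121 0.3948 0.1874] xhead -0.69 F [0.7 1.3 2.4] op 29.8
off [-0.128 -0.003  0.005] rowlen mm 32.14870514351455 dr [-0.001 -0.003  0.   ]
```

```bash
python3 -m inch '{"dr":[[0,0,0],[0,0,0],[0,0,-0.2],[0,0,-0.42],[0,0,-0.64]],"offset":[[-0.12,0,0],[-0.16,0,-0.04],[-0.14,0.16,-0.08],[-0.1,0.36,-0.08],[-0.04,0.56,-0.08]],"gripper":[20,20,20,20,20]}' 60; python3 - <<'E'
from h import *
plan([.52,.20,.195],85.7)
s=shot('scene');crop(s,120,100,280,220,5,'s8')
E
```

```text
clock: 10.65
eef_pos: [0.5004, 0.2536, 0.2074]
tcp_rot: [0.0, 0.969, 0.246, 0.0]
contact_force: [0.6, -0.7, -2.8]
opening: 0.356
t 10.65 pos [0.5004 0.2536 0.2074] xhead 28.51 F [ 0.6 -0.7 -2.8] op 30.4
off [-0.033  0.226  0.05 ] rowlen mm 58.397444760055166 dr [ 1.000e-03  1.000e-03 -1.271e+00]
```

View pics/s8.png

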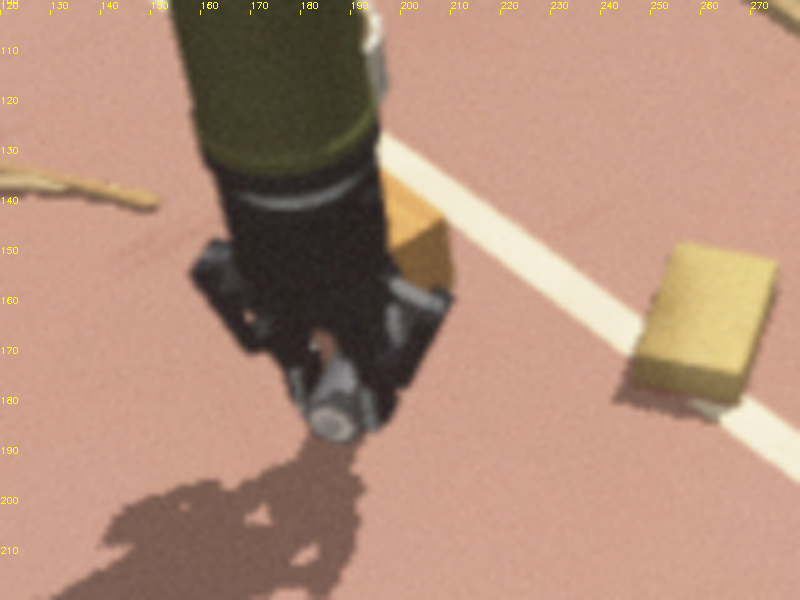

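```bash
python3 -m inch '{"dr":[[0,0,-0.22],[0,0,-0.44],[0,0,-0.66],[0,0,-0.88],[0,0,-1.0]],"offset":[[0,0.06,0],[-0.01,0.12,0.02],[-0.02,0.18,0.04],[-0.033,0.226,0.05],[-0.033,0.226,0.05]],"gripper":[20,20,20,20,20]}' 60; python3 - <<'E'
from h import *
plan([.52,.20,.1775])
E
```

```text
clock: 11.32
eef_pos: [0.5203, 0.1993, 0.1945]
tcp_rot: [0.001, 0.803, 0.596, -0.001]
contact_force: [-0.0, 0.6, -1.8]
opening: 0.351
t 11.32 pos [0.5203 0.1993 0.1945] xhead 73.16 F [-0.   0.6 -1.8] op 30.0
off [ 0.002 -0.002  0.068] rowlen mm 17.036932932419404 dr [0.    0.002 0.   ]
```

```bash
python3 -m inch '{"dr":[[0,0,0],[0,0,0],[0,0,0],[0,0,0],[0,0,0]],"offset":[[0,0,0.03],[0,0,0.055],[0,0,0.066],[0,0,0.066],[0,0,0.066]],"gripper":[20,20,20,20,20]}' 60; python3 - <<'E'
from h import *
plan([.52,.20,.1775])
E
```

```text
clock: 11.95
eef_pos: [0.5198, 0.2015, 0.1778]
tcp_rot: [0.0, 0.803, 0.596, -0.0]
contact_force: [-0.4, -0.7, -0.4]
opening: 0.353
t 11.95 pos [0.5198 0.2015 0.1778] xhead 73.12 F [-0.4 -0.7 -0.4] op 30.1
off [-0.005  0.003  0.001] rowlen mm 1.5136810338752582 dr [0. 0. 0.]
```

```bash
python3 -m inch '{"dr":[[0,0,0],[0,0,0],[0,0,0],[0,0,0],[0,0,0]],"offset":[[0,0,0],[0,0,0],[0.07,0,0],[0.14,0,0],[0.2,0,0]],"gripper":[60,70,75,75,75]}' 60; python3 - <<'E'
from h import *
plan([.52,.20,.1775])
p=arm.camera_params('wrist');w=shot('wrist');cv2.imwrite('pics/w9.png',w)
s=shot('scene');crop(s,140,130,260,230,6,'s9')
E
```

```text
clock: 12.58
eef_pos: [0.5346, 0.2513, 0.1779]
tcp_rot: [-0.0, 0.803, 0.596, 0.0]
contact_force: [-0.7, -0.3, -0.1]
opening: 0.881
t 12.57 pos [0.5346 0.2513 0.1779] xhead 73.21 F [-0.7 -0.3 -0.1] op 75.2
off [-0.213  0.003  0.001] rowlen mm 53.33895434608983 dr [ 0.    -0.001 -0.   ]
```

View pics/w9.png

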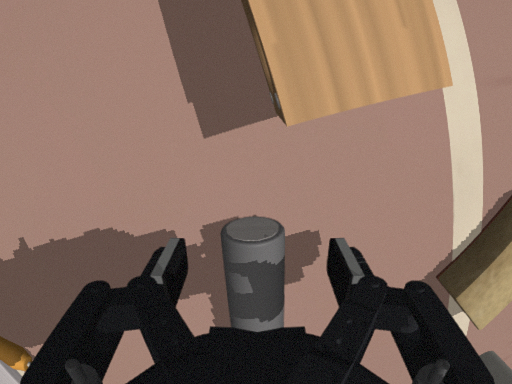

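View pics/s9.png

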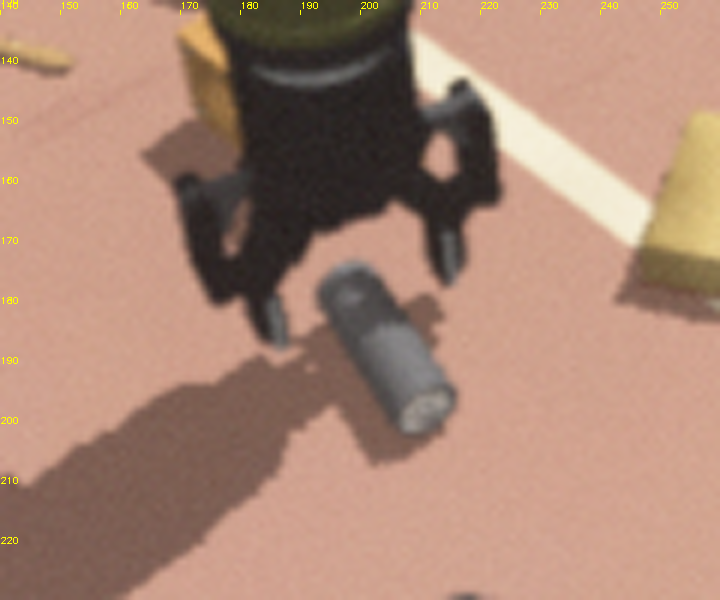

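```bash
python3 -m inch '{"dr":[[0,0,0],[0,0,0],[0,0,0],[0,0,0],[0,0,0]],"offset":[[0,0,0],[0,0,0],[0,0,0],[0,0,0],[0,0,0]],"gripper":[40,20,20,20,20]}' 60; python3 - <<'E'
from h import *
plan([.5604,.0702,.2516],85.7)
E
```

```text
clock: 13.3
eef_pos: [0.5344, 0.2485, 0.1782]
tcp_rot: [0.0, 0.803, 0.595, -0.0]
contact_force: [-0.7, -2.6, 5.4]
opening: 0.356
t 13.3 pos [0.5344 0.2485 0.1782] xhead 73.09 F [-0.7 -2.6  5.4] op 30.4
off [-0.652  0.307 -0.293] rowlen mm 194.56340300670135 dr [ 0.     0.001 -0.28 ]
```

```bash
python3 -m inch '{"dr":[[0,0,0],[0,0,0],[0,0,-0.1],[0,0,-0.2],[0,0,-0.28]],"offset":[[0,0,-0.2],[-0.1,0.05,-0.293],[-0.29,0.14,-0.293],[-0.48,0.23,-0.293],[-0.652,0.307,-0.293]],"gripper":[20,20,20,20,20]}' 60; python3 -m inch '{"dr":[[0,0,0],[0,0,0],[0,0,0],[0,0,0],[0,0,0]],"offset":[[0,0,0],[0,0,0],[0,0,0],[0,0,0],[0,0,0]],"gripper":[20,20,20,20,20]}' 60; python3 - <<'E'
from h import *
plan([.5604,.0702,.2518],85.7)
s=shot('scene');w=shot('wrist');cv2.imwrite('pics/w10.png',w)
crop(s,220,170,340,280,5,'s10')
n='scene';im=cv2.imread('pics/s10.png');x0,y0,k=220,170,5
u=np.array([np.cos(np.radians(-94.3)),np.sin(np.radians(-94.3)),0]);m=np.array([.5525,-.041,.09])
for dd in (0,.045): draw(im,n,circ(m+u*dd,u,.022),x0,y0,k,(0,0,255))
d=arm.sense();T=d['eef_pos'].copy();T[2]-=.1616
uc=-Rot().as_matrix()[:,0]
for dd,r in ((-.014,.016),(.072,.016),(.076,.006)):draw(im,n,circ(T+uc*dd,uc,r),x0,y0,k,(0,255,0))
cv2.imwrite('pics/s10o.png',im)
E
```

```text
clock: 13.92
eef_pos: [0.5605, 0.0691, 0.251]
tcp_rot: [0.0, 0.732, 0.681, -0.0]
contact_force: [0.1, -0.5, -1.7]
opening: 0.35
clock: 14.55
eef_pos: [0.5604, 0.0717, 0.2511]
tcp_rot: [-0.0, 0.733, 0.681, -0.0]
contact_force: [1.3, 0.1, -1.4]
opening: 0.352
t 14.55 pos [0.5604 0.0717 0.2511] xhead 85.8 F [ 1.3  0.1 -1.4] op 30.1
off [-0.006  0.001 -0.003] rowlen mm 1.6456644851804307 dr [-0.    -0.     0.002]
```

View pics/s10o.png

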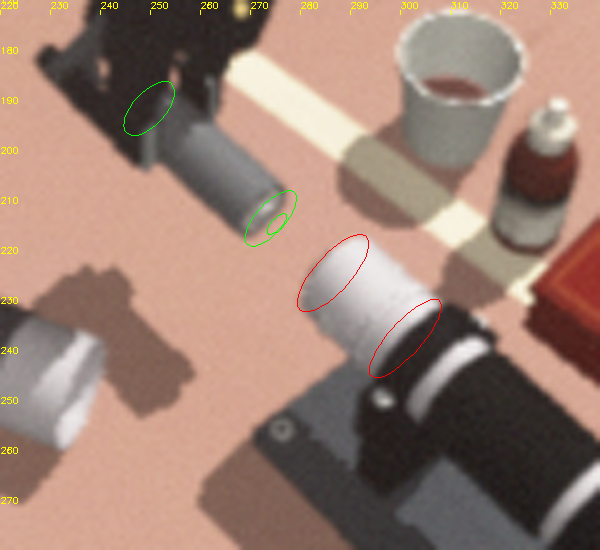

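View pics/w10.png

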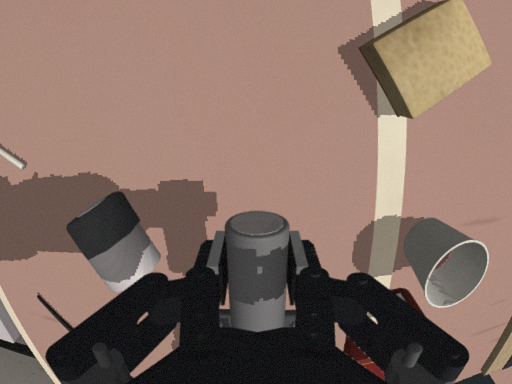

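```bash
python3 -m inch '{"dr":[[0,0,0],[0,0,0],[0,0,0],[0,0,0],[0,0,0]],"offset":[[-0.06,0,-0.003],[-0.11,0,-0.003],[-0.14,0,-0.003],[-0.17,0,-0.003],[-0.2,0,-0.003]],"gripper":[20,20,20,20,20]}' 60;  python3 - <<'E'
from h import *
plan([.5604,.0702,.2518],85.7)
s=shot('scene')
crop(s,220,170,340,280,5,'s11')
E
```

```text
clock: 15.28
eef_pos: [0.5568, 0.0207, 0.252]
tcp_rot: [-0.0, 0.733, 0.68, 0.0]
contact_force: [-0.7, 0.5, -1.3]
opening: 0.355
t 15.28 pos [0.5568 0.0207 0.252 ] xhead 85.73 F [-0.7  0.5 -1.3] op 30.3
off [ 0.198 -0.     0.001] rowlen mm 49.61616059198955 dr [ 0.    -0.     0.001]
```

View pics/s11.png

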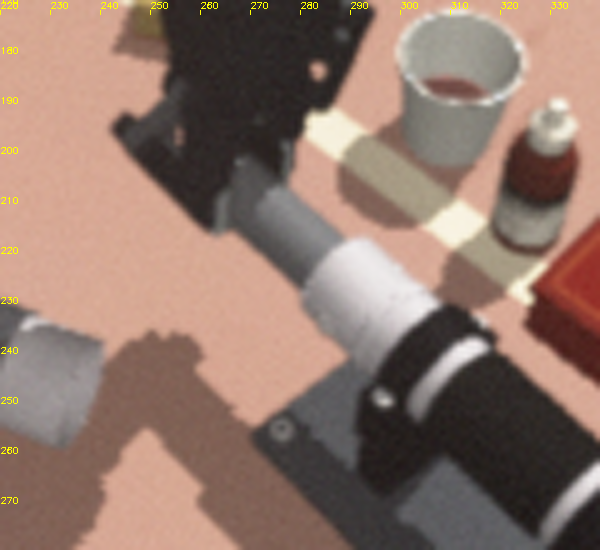

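```bash
python3 -m inch '{"dr":[[0,0,0],[0,0,0],[0,0,0],[0,0,0],[0,0,0]],"offset":[[-0.04,0,0],[-0.08,0,0],[-0.12,0,0],[-0.15,0,0],[-0.17,0,0]],"gripper":[20,20,20,20,20]}' 60; python3 -m inch '{"dr":[[0,0,0],[0,0,0],[0,0,0],[0,0,0],[0,0,0]],"offset":[[0,0,0],[0,0,0],[0.06,0,0],[0.16,0,0],[0.22,0,0]],"gripper":[40,60,60,60,30]}' 60; python3 - <<'E'
from h import *
plan([.5538,-.0235,.251],85.7)
s=shot('scene')
crop(s,220,170,340,280,5,'s12')
E
```

```text
clock: 15.95
eef_pos: [0.5535, -0.022, 0.2519]
tcp_rot: [0.0, 0.733, 0.68, -0.0]
contact_force: [0.5, 1.3, -1.5]
opening: 0.35
clock: 16.58
eef_pos: [0.5577, 0.0361, 0.2519]
tcp_rot: [-0.0, 0.732, 0.681, 0.0]
contact_force: [0.2, 0.2, -0.5]
opening: 0.503
t 16.57 pos [0.5577 0.0361 0.2519] xhead 85.87 F [ 0.2  0.2 -0.5] op 43.0
off [-0.239  0.001  0.004] rowlen mm 59.742997479544655 dr [ 0.    -0.001  0.004]
```

View pics/s12.png

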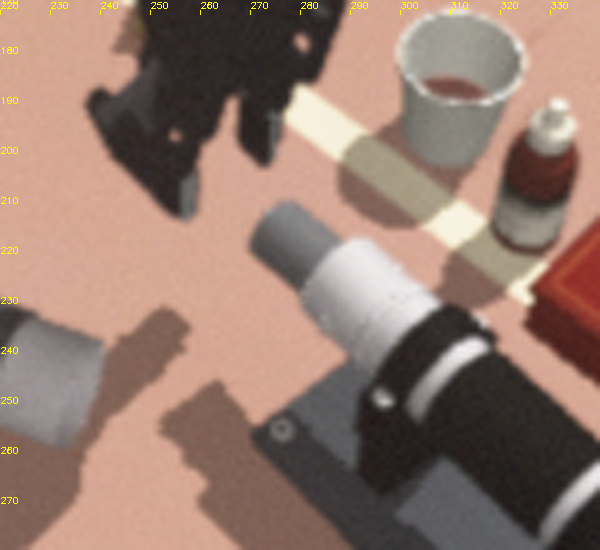

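```bash
python3 -m inch '{"dr":[[0,0,0],[0,0,0],[0,0,0],[0,0,0],[0,0,0]],"offset":[[0.02,0,0],[0.02,0,0],[-0.02,0,0],[-0.09,0,0],[-0.16,0,0]],"gripper":[0,0,0,0,0]}' 60; python3 -m inch '{"dr":[[0,0,0],[0,0,0],[0,0,0],[0,0,0],[0,0,0]],"offset":[[-0.04,0,0],[-0.07,0,0],[-0.09,0,0],[-0.09,0,0],[-0.09,0,0]],"gripper":[0,0,0,0,0]}' 60; python3 - <<'E'
from h import *
plan([.5538,-.0235,.251],85.7)
E
```

```text
clock: 17.25
eef_pos: [0.5547, -0.0078, 0.2522]
tcp_rot: [0.0, 0.733, 0.68, 0.0]
contact_force: [-0.1, 3.1, 1.3]
opening: -0.001
clock: 17.88
eef_pos: [0.553, -0.0288, 0.2518]
tcp_rot: [-0.0, 0.733, 0.68, -0.0]
contact_force: [-0.1, -0.3, -0.1]
opening: 0.005
t 17.88 pos [ 0.553  -0.0288  0.2518] xhead 85.74 F [-0.1 -0.3 -0.1] op 0.4
off [0.021 0.002 0.003] rowlen mm 5.423163063321098 dr [-0.     0.     0.001]
```

```bash
python3 -m inch '{"dr":[[0,0,0],[0,0,-0.15],[0,0,-0.35],[0,0,-0.55],[0,0,-0.67]],"offset":[[0.14,0,-0.05],[0.25,0.1,-0.1],[0.35,0.28,-0.11],[0.35,0.45,-0.11],[0.35,0.495,-0.11]],"gripper":[0,30,70,85,85]}' 60; python3 - <<'E'
from h import *
plan([.436,.068,.28],115.8)
p=arm.camera_params('wrist');s=arm.sense();print(s['eef_pos'])
w=shot('wrist');cv2.imwrite('pics/w13.png',w);crop(w,180,100,340,260,5,'w13c')
for n,z in (('back',0.027),):
  for dd in (-.015,.015,.049): print(proj('wrist',[.436+.435*dd,.068-.9*dd,.027],p))
s=shot('scene');crop(s,200,190,340,290,5,'s13')
E
```

```text
clock: 18.5
eef_pos: [0.6849, 0.0494, 0.2788]
tcp_rot: [0.001, 0.529, 0.849, 0.0]
contact_force: [-0.7, 0.0, 0.2]
opening: 0.841
t 18.5 pos [0.6849 0.0494 0.2788] xhead 116.12 F [-0.7  0.   0.2] op 71.9
off [ 0.505 -0.861 -0.006] rowlen mm 249.58495522232062 dr [0.001 0.001 0.007]
[0.68488732 0.04938913 0.27882194]
[21.77428936 47.02432555]
[22.13347882 78.49148152]
[ 24.45490498 114.56875405]
```

View pics/w13.png

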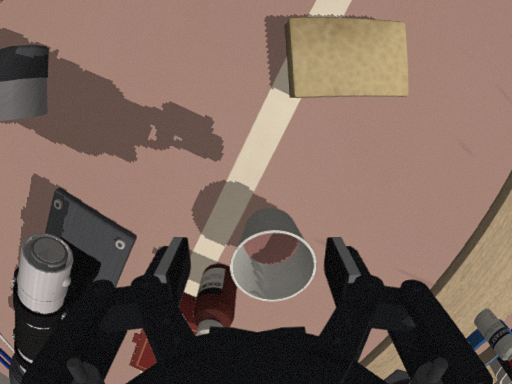

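View pics/s13.png

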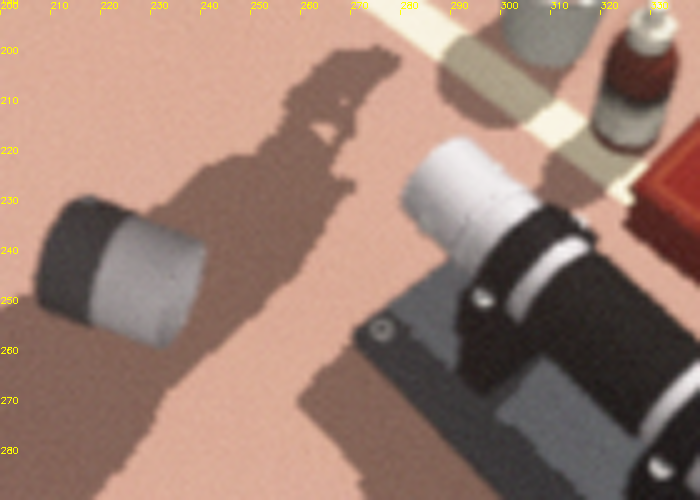

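```bash
python3 -m inch '{"dr":[[0,0,0],[0,0,0],[0,0,0],[0,0,0],[0,0,0]],"offset":[[0.02,-0.04,-0.12],[0.1,-0.18,-0.16],[0.22,-0.38,-0.16],[0.34,-0.58,-0.1],[0.45,-0.77,-0.006]],"gripper":[85,85,85,85,85]}' 60; python3 -m inch '{"dr":[[0,0,0],[0,0,0],[0,0,0],[0,0,0],[0,0,0]],"offset":[[0.055,-0.091,0],[0.055,-0.091,0],[0.055,-0.091,0],[0.055,-0.091,0],[0.055,-0.091,0]],"gripper":[85,85,85,85,85]}' 60; python3 - <<'E'
from h import *
plan([.436,.068,.28],115.8)
p=arm.camera_params('wrist')
w=shot('wrist');cv2.imwrite('pics/w14.png',w)
for dd in (-.015,.015,.049): print(proj('wrist',[.436+.435*dd,.068-.9*dd,.027],p))
E
```

```text
clock: 19.23
eef_pos: [0.4578, 0.0666, 0.2813]
tcp_rot: [0.001, 0.532, 0.847, 0.001]
contact_force: [1.0, 0.8, -0.5]
opening: 0.993
clock: 19.85
eef_pos: [0.4347, 0.0688, 0.2809]
tcp_rot: [0.0, 0.531, 0.847, 0.0]
contact_force: [-0.4, 0.4, -0.6]
opening: 0.994
t 19.85 pos [0.4347 0.0688 0.2809] xhead 115.83 F [-0.4  0.4 -0.6] op 84.9
off [-0.005  0.003  0.003] rowlen mm 1.7231267016409095 dr [0.    0.    0.001]
[259.4572362  178.05151017]
[259.32865149 213.21377305]
[259.17314288 249.06458727]
```

View pics/w14.png

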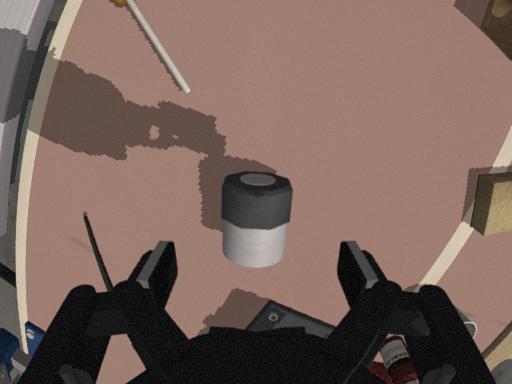

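```bash
python3 - <<'E'
from h import *
p=arm.camera_params('wrist')
a=np.radians(-66.);d=np.array([np.cos(a),np.sin(a),0]);n=np.array([-d[1],d[0],0])
for sh in (0,.004,.008):
  g=np.array([.436,.068,.027])+d*sh
  im=cv2.imread('pics/w14.png');c=cv2.resize(im[150:290,190:320],None,fx=5,fy=5,interpolation=cv2.INTER_CUBIC)
  for x,r,col in ((-.015,.027,(0,255,0)),(.015,.027,(0,0,255)),(.049,.027,(255,0,0))): draw(c,'wrist',circ(g+d*x,d,r),190,150,5,col,p)
  cv2.imwrite(f'pics/w14_{int(sh*1000)}.png',c)
a=cv2.hconcat([cv2.imread(f'pics/w14_{k}.png')[:, :] for k in (0,8)]);cv2.imwrite('pics/w14cmp.png',cv2.resize(a,None,fx=.61,fy=.61,interpolation=cv2.INTER_AREA))
E
```

```text
(no output)
```

View pics/w14cmp.png

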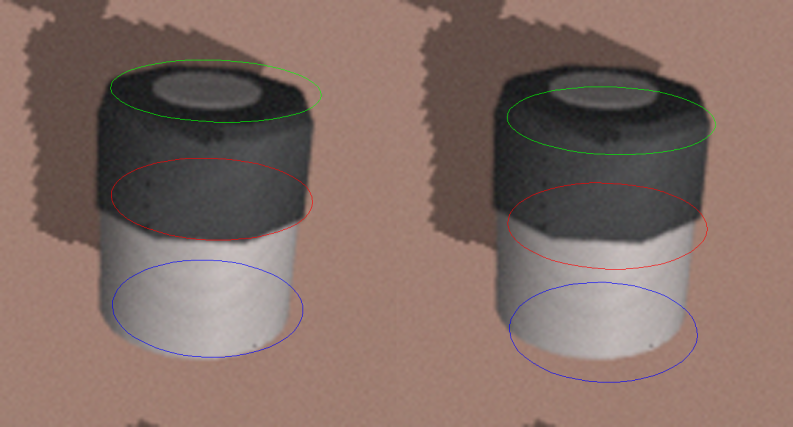

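```bash
python3 - <<'E'
from h import *
plan([.434,.066,.184],114)
E
```

```text
t 19.9 pos [0.4346 0.0688 0.2808] xhead 115.84 F [ 1.  -0.1  0.4] op 85.1
off [-0.009 -0.007  0.387] rowlen mm 96.86872510351914 dr [0.    0.    0.041]
```

```bash
python3 -m inch '{"dr":[[0,0,0.041],[0,0,0.041],[0,0,0.041],[0,0,0.041],[0,0,0.041]],"offset":[[-0.009,-0.007,0.13],[-0.009,-0.007,0.26],[-0.009,-0.007,0.387],[-0.009,-0.007,0.387],[-0.009,-0.007,0.387]],"gripper":[85,85,85,70,40]}' 70; python3 -m inch '{"dr":[[0,0,0],[0,0,0],[0,0,0],[0,0,0],[0,0,0]],"offset":[[0,0,0],[0,0,0],[0,0,0],[0,0,0],[0,0,0]],"gripper":[40,40,40,40,40]}' 70; python3 - <<'E'
from h import *
plan([.434,.066,.184],114)
w=shot('wrist');cv2.imwrite('pics/w15.png',w)
s=shot('scene');crop(s,180,170,340,290,5,'s15')
E
```

```text
clock: 20.52
eef_pos: [0.434, 0.0661, 0.1848]
tcp_rot: [0.0, 0.544, 0.839, 0.0]
contact_force: [-3.7, -1.1, 32.4]
opening: 0.625
clock: 21.15
eef_pos: [0.4339, 0.0661, 0.1851]
tcp_rot: [0.001, 0.544, 0.839, 0.001]
contact_force: [-0.4, 0.7, 7.2]
opening: 0.625
t 21.15 pos [0.4339 0.0661 0.1851] xhead 114.03 F [-0.4  0.7  7.2] op 53.3
off [-0.     0.     0.004] rowlen mm 1.0755582741913021 dr [0.002 0.001 0.001]
```

View pics/w15.png

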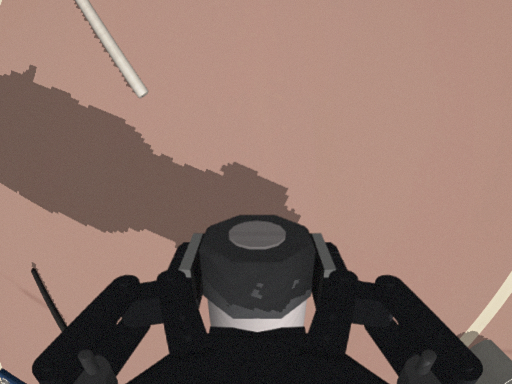

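View pics/s15.png

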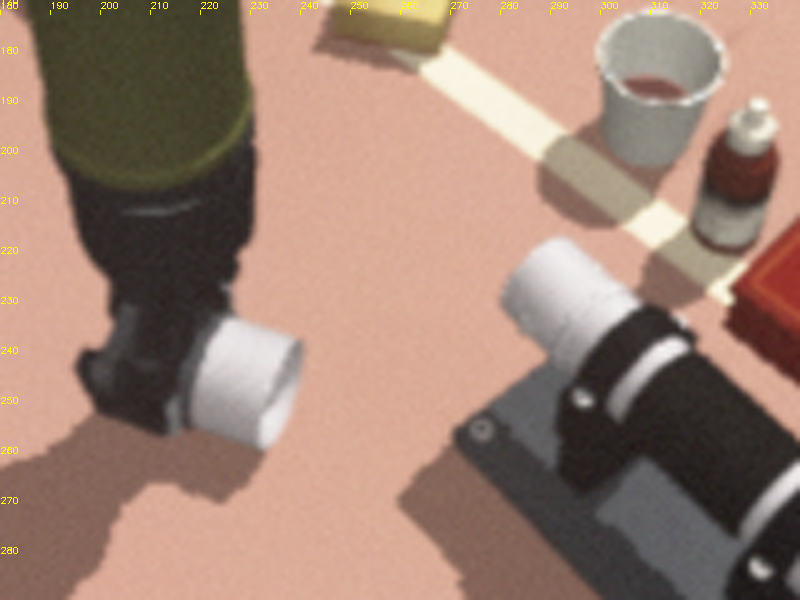

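```bash
python3 - <<'E'
from h import *
plan([.5585,.045,.2481],85.7)
E
python3 -m inch '{"dr":[[0,0,0],[0,0,0],[0,0,0],[0,0,0],[0,0,0]],"offset":[[0,0,-0.08],[0,0,-0.16],[0,0,-0.252],[0,0,-0.252],[0,0,-0.252]],"gripper":[40,40,40,40,40]}' 70; python3 - <<'E'
from h import *
plan([.5585,.045,.2481],85.7)
E
```

```text
t 21.25 pos [0.434  0.0661 0.1851] xhead 114.03 F [ 0.1 -0.3  6.8] op 52.9
off [-0.28   0.421 -0.251] rowlen mm 141.16769506176297 dr [0.002 0.    0.629]
clock: 21.88
eef_pos: [0.4334, 0.066, 0.2469]
tcp_rot: [0.0, 0.544, 0.839, -0.0]
contact_force: [-0.3, 0.0, -1.0]
opening: 0.62
t 21.88 pos [0.4334 0.066  0.2469] xhead 114.03 F [-0.3  0.  -1. ] op 52.9
off [-0.28   0.423 -0.005] rowlen mm 126.82525485155563 dr [0.   0.   0.63]
```

```bash
python3 -m inch '{"dr":[[0,0,0.13],[0,0,0.26],[0,0,0.4],[0,0,0.52],[0,0,0.63]],"offset":[[-0.06,0.09,-0.005],[-0.12,0.19,-0.005],[-0.18,0.28,-0.005],[-0.24,0.37,-0.005],[-0.28,0.423,-0.005]],"gripper":[40,40,40,40,40]}' 70;  python3 -m inch '{"dr":[[0,0,0],[0,0,0],[0,0,0],[0,0,0],[0,0,0]],"offset":[[0,0,0],[0,0,0],[0,0,0],[0,0,0],[0,0,0]],"gripper":[40,40,40,40,40]}' 70; python3 - <<'E'
from h import *
plan([.5585,.045,.2481],85.7)
s=shot('scene');w=shot('wrist');cv2.imwrite('pics/w16.png',w)
crop(s,220,170,340,280,5,'s16')
n='scene';im=cv2.imread('pics/s16.png');x0,y0,k=220,170,5
u=np.array([np.cos(np.radians(-94.3)),np.sin(np.radians(-94.3)),0]);m=np.array([.5525,-.041,.09])
for dd in (0,.045): draw(im,n,circ(m+u*dd,u,.022),x0,y0,k,(0,0,255))
d=arm.sense();T=d['eef_pos'].copy();T[2]-=.1581
uc=-Rot().as_matrix()[:,0]
for dd,r in ((.015,.027),(.049,.027)):draw(im,n,circ(T+uc*dd,uc,r),x0,y0,k,(0,255,0))
cv2.imwrite('pics/s16o.png',im)
E
```

```text
clock: 22.5
eef_pos: [0.5596, 0.045, 0.247]
tcp_rot: [-0.0, 0.734, 0.679, -0.001]
contact_force: [-0.2, -0.1, -0.7]
opening: 0.619
clock: 23.12
eef_pos: [0.5585, 0.0453, 0.2486]
tcp_rot: [0.0, 0.733, 0.68, 0.0]
contact_force: [0.2, 0.4, -0.4]
opening: 0.625
t 23.12 pos [0.5585 0.0453 0.2486] xhead 85.71 F [ 0.2  0.4 -0.4] op 53.3
off [-0.001 -0.     0.002] rowlen mm 0.5552605138822606 dr [ 0. -0.  0.]
```

View pics/s16o.png

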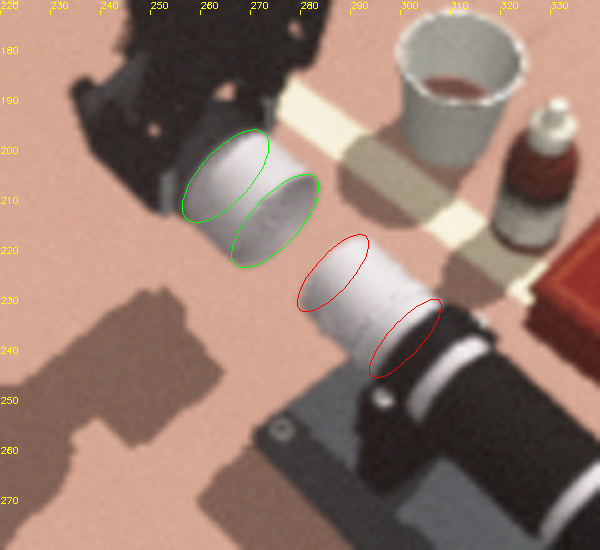

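View pics/w16.png

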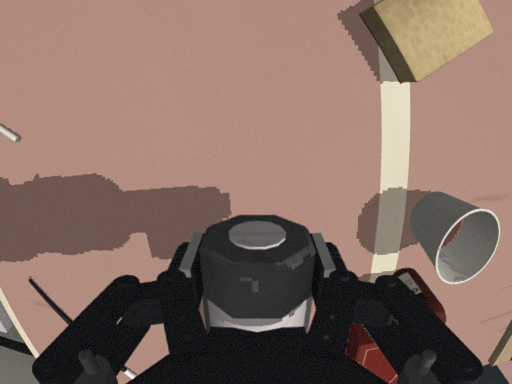

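```bash
python3 -m inch '{"dr":[[0,0,0],[0,0,0],[0,0,0],[0,0,0],[0,0,0]],"offset":[[-0.05,0,0],[-0.09,0,0],[-0.12,0,0],[-0.15,0,0],[-0.18,0,0]],"gripper":[40,40,40,40,40]}' 100;  python3 - <<'E'
from h import *
plan([.5528,-.026,.2481],85.7)
s=shot('scene');crop(s,220,170,340,280,5,'s17')
E
```

```text
clock: 23.85
eef_pos: [0.5552, -0.0003, 0.2484]
tcp_rot: [-0.0, 0.733, 0.68, -0.0]
contact_force: [-0.9, -0.6, -1.8]
opening: 0.615
t 23.85 pos [ 5.552e-01 -3.000e-04  2.484e-01] xhead 85.67 F [-0.9 -0.6 -1.8] op 52.5
off [-0.103 -0.002  0.001] rowlen mm 25.860485705795877 dr [-0.    -0.    -0.001]
```

View pics/s17.png

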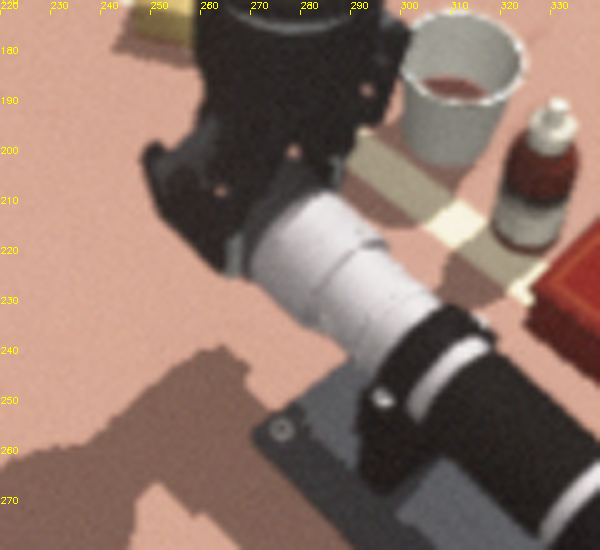

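```bash
python3 -m inch '{"dr":[[0,0,0],[0,0,0],[0,0,0],[0,0,0],[0,0,0]],"offset":[[-0.02,0,0],[-0.04,0,0],[-0.06,0,0],[-0.08,0,0],[-0.09,0,0]],"gripper":[40,40,40,40,40]}' 100;  python3 - <<'E'
from h import *
plan([.5528,-.026,.2481],85.7)
E
```

```text
clock: 24.52
eef_pos: [0.5536, -0.0223, 0.2485]
tcp_rot: [-0.0, 0.733, 0.68, 0.0]
contact_force: [0.5, 3.0, -1.0]
opening: 0.617
t 24.52 pos [ 0.5536 -0.0223  0.2485] xhead 85.68 F [ 0.5  3.  -1. ] op 52.7
off [-0.015 -0.002  0.001] rowlen mm 3.770007297641362 dr [ 0.    -0.    -0.001]
```

```bash
python3 -m inch '{"dr":[[0,0,0],[0,0,0],[0,0,0],[0,0,0],[0,0,0]],"offset":[[-0.008,0,0],[-0.014,0,0],[-0.02,0,0],[-0.025,0,0],[-0.025,0,0]],"gripper":[40,40,40,40,40]}' 100;  python3 - <<'E'
from h import *
plan([.5528,-.026,.2481],85.7)
s=shot('scene');crop(s,220,170,340,280,5,'s18')
E
```

```text
clock: 25.15
eef_pos: [0.5533, -0.0268, 0.2485]
tcp_rot: [-0.001, 0.733, 0.68, 0.001]
contact_force: [1.1, 8.7, -0.4]
opening: 0.619
t 25.15 pos [ 0.5533 -0.0268  0.2485] xhead 85.76 F [ 1.1  8.7 -0.4] op 52.8
off [ 0.003 -0.002  0.001] rowlen mm 1.0012663026994841 dr [ 0.    -0.003  0.001]
```

View pics/s18.png

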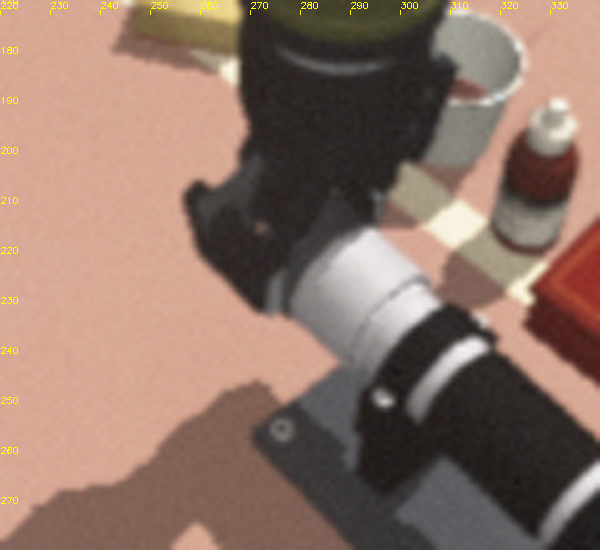

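```bash
python3 -m inch '{"dr":[[0,0,0],[0,0,0],[0,0,0],[0,0,0],[0,0,0]],"offset":[[-0.004,0,0],[-0.008,0,0],[-0.012,0,0],[-0.012,0,0],[-0.012,0,0]],"gripper":[40,40,40,40,40]}' 100;  python3 - <<'E'
from h import *
plan([.5528,-.026,.2481],85.7)
E
```

```text
clock: 25.82
eef_pos: [0.5532, -0.0274, 0.2485]
tcp_rot: [-0.002, 0.732, 0.681, 0.002]
contact_force: [1.2, 15.7, 0.4]
opening: 0.616
t 25.82 pos [ 0.5532 -0.0274  0.2485] xhead 85.88 F [ 1.2 15.7  0.4] op 52.6
off [ 0.005 -0.002  0.002] rowlen mm 1.4968037925503352 dr [ 0.    -0.006  0.004]
```

```bash
python3 -m inch '{"dr":[[0,0,0],[0,0,0],[0,0,0],[0,0,0],[0,0,0]],"offset":[[-0.006,0,0],[-0.012,0,0],[-0.018,0,0],[-0.02,0,0],[-0.02,0,0]],"gripper":[40,40,40,40,40]}' 100;  python3 - <<'E'
from h import *
plan([.5528,-.026,.2481],85.7)
s=shot('scene');crop(s,250,190,330,260,8,'s19')
E
```

```text
clock: 26.45
eef_pos: [0.5532, -0.0283, 0.2486]
tcp_rot: [-0.003, 0.731, 0.683, 0.004]
contact_force: [0.6, 28.4, 0.1]
opening: 0.614
t 26.45 pos [ 0.5532 -0.0283  0.2486] xhead 86.09 F [ 0.6 28.4  0.1] op 52.4
off [ 0.009 -0.002  0.002] rowlen mm 2.4032599493605717 dr [-0.    -0.013  0.009]
```

View pics/s19.png

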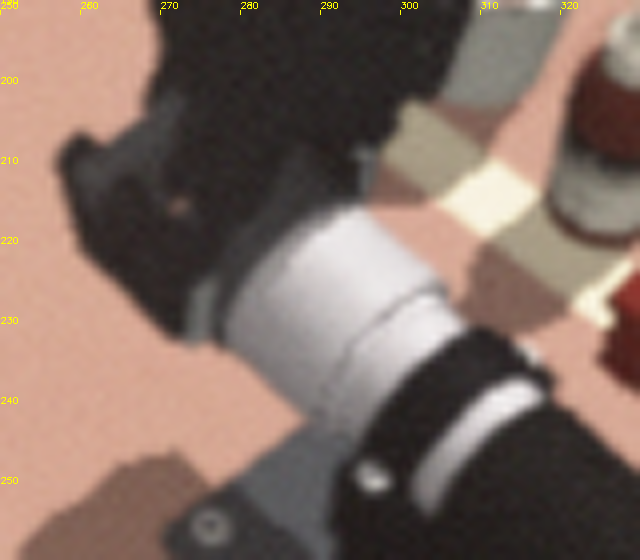

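```bash
python3 -m inch '{"dr":[[0,0,0],[0,0,0],[0,0,0],[0,0,0],[0,0,0]],"offset":[[0.015,0,0],[0.03,0,0],[0.04,0,0],[0.045,0,0],[0.045,0,0]],"gripper":[40,40,40,40,40]}' 100;  python3 - <<'E'
from h import *
plan([.5528,-.026,.2481],85.7)
E
```

```text
clock: 27.12
eef_pos: [0.5534, -0.0259, 0.2484]
tcp_rot: [0.0, 0.734, 0.68, -0.0]
contact_force: [0.6, 0.4, -0.8]
opening: 0.619
t 27.12 pos [ 0.5534 -0.0259  0.2484] xhead 85.63 F [ 0.6  0.4 -0.8] op 52.8
off [-0.001 -0.002  0.001] rowlen mm 0.6549471366720471 dr [ 0.     0.001 -0.002]
```

```bash
python3 -m inch '{"dr":[[0,0,0],[0,0,0],[0,0,0],[0,0,0],[0,0,0]],"offset":[[0.004,0,0],[0.008,0,0],[0.008,0,0],[0.008,0,0],[0.008,0,0]],"gripper":[40,40,40,40,40]}' 100;  python3 - <<'E'
from h import *
plan([.5528,-.026,.2481],85.7)
E
```

```text
clock: 27.75
eef_pos: [0.5535, -0.0235, 0.2484]
tcp_rot: [0.0, 0.733, 0.68, -0.0]
contact_force: [0.5, -4.4, -0.7]
opening: 0.612
t 27.75 pos [ 0.5535 -0.0235  0.2484] xhead 85.66 F [ 0.5 -4.4 -0.7] op 52.2
off [-0.01  -0.002  0.001] rowlen mm 2.615153288047122 dr [-0.     0.001 -0.001]
```

```bash
python3 -m inch '{"dr":[[0,0,0],[0,0,0],[0,0,0],[0,0,0],[0,0,0]],"offset":[[-0.01,0,0],[-0.02,0,0],[-0.03,0,0],[-0.045,0,0],[-0.045,0,0]],"gripper":[40,40,40,40,40]}' 100;  python3 - <<'E'
from h import *
plan([.5528,-.026,.2481],85.7)
E
```

```text
clock: 28.38
eef_pos: [0.5532, -0.028, 0.2486]
tcp_rot: [-0.003, 0.731, 0.682, 0.003]
contact_force: [1.3, 20.2, 0.8]
opening: 0.613
t 28.38 pos [ 0.5532 -0.028   0.2486] xhead 86.01 F [ 1.3 20.2  0.8] op 52.4
off [ 0.008 -0.002  0.002] rowlen mm 2.0657562536028995 dr [ 0.    -0.011  0.007]
```

Now unload, open the fingers, and look.

```bash
python3 -m inch '{"dr":[[0,0,0],[0,0,0],[0,0,0],[0,0,0],[0,0,0]],"offset":[[0.015,0,0],[0.025,0,0],[0.028,0,0],[0.028,0,0],[0.028,0,0]],"gripper":[40,40,40,40,70]}' 100; python3 -m inch '{"dr":[[0,0,0],[0,0,0],[0,0,0],[0,0,0],[0,0,0]],"offset":[[0.028,0,0],[0.028,0,0],[0.12,0,0],[0.3,0,0],[0.45,0,0]],"gripper":[85,85,85,85,85]}' 60; python3 - <<'E'
from h import *
plan([.5528,-.026,.2481],85.7)
s=shot('scene');w=shot('wrist');cv2.imwrite('pics/w20.png',w)
crop(s,250,190,330,260,8,'s20')
n='scene';im=cv2.imread('pics/s20.png');x0,y0,k=250,190,8
u=np.array([np.cos(np.radians(-94.3)),np.sin(np.radians(-94.3)),0]);m=np.array([.5525,-.041,.09])
for dd in (-.03,0,.034): draw(im,n,circ(m+u*dd,u,.027),x0,y0,k,(0,255,0))
for dd in (.045,): draw(im,n,circ(m+u*dd,u,.022),x0,y0,k,(0,0,255))
cv2.imwrite('pics/s20o.png',im)
E
```

```text
clock: 29.0
eef_pos: [0.5531, -0.0281, 0.2484]
tcp_rot: [0.0, 0.733, 0.68, -0.0]
contact_force: [0.1, -0.5, 0.2]
opening: 0.811
clock: 29.62
eef_pos: [0.5618, 0.086, 0.2485]
tcp_rot: [0.0, 0.733, 0.68, 0.0]
contact_force: [0.5, 0.4, -0.6]
opening: 0.995
t 29.62 pos [0.5618 0.086  0.2485] xhead 85.67 F [ 0.5  0.4 -0.6] op 85.0
off [-0.449 -0.002  0.001] rowlen mm 112.36797511422468 dr [ 0.     0.    -0.001]
```

View pics/s20o.png

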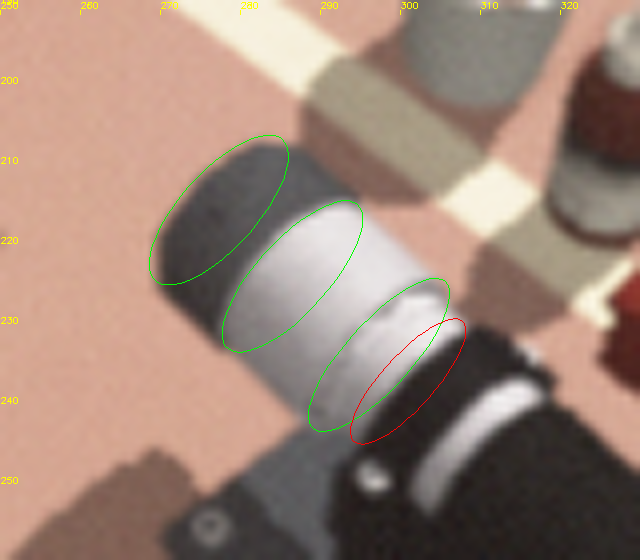

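View pics/w20.png

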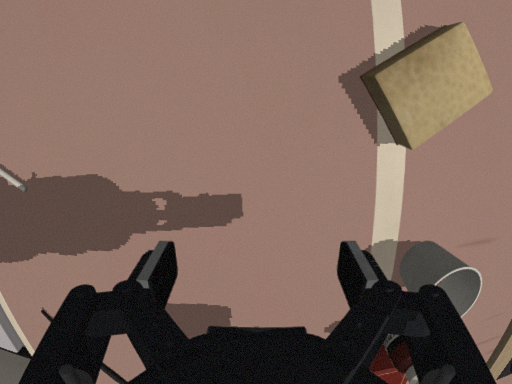

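```bash
python3 - <<'E'
from h import *
t=shot('top');crop(t,280,185,350,235,10,'t21')
n='top';im=cv2.imread('pics/t21.png');x0,y0,k=280,185,10
u=np.array([np.cos(np.radians(-94.3)),np.sin(np.radians(-94.3)),0]);m=np.array([.5525,-.041,.09])
for dd in (-.03,0,.034): draw(im,n,circ(m+u*dd,u,.027),x0,y0,k,(0,255,0))
cv2.imwrite('pics/t21o.png',im)
c0=cv2.imread('pics/top0.png');crop(c0,280,185,350,235,10,'t21b')
b=cv2.imread('pics/t21b.png');cv2.imwrite('pics/t21cmp.png',cv2.resize(cv2.vconcat([b[60:350],im[60:350]]),None,fx=1,fy=1))
E
```

```text
(no output)
```

View pics/t21cmp.png

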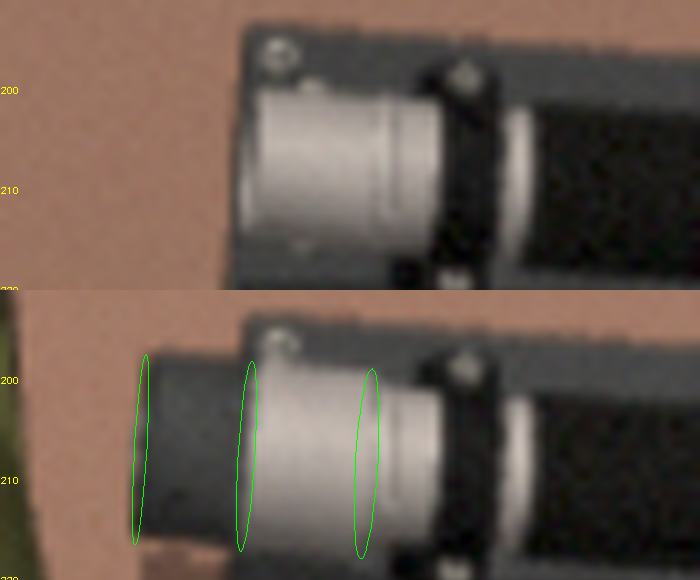

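```bash
python3 -m inch '{"dr":[[0,0,0],[0,0,0],[0,0,0],[0,0,0],[0,0,0]],"offset":[[0,0,0],[-0.05,0,0],[-0.15,0,0],[-0.25,0,0],[-0.3,0,0]],"gripper":[0,0,0,0,0]}' 60; python3 -m inch '{"dr":[[0,0,0],[0,0,0],[0,0,0],[0,0,0],[0,0,0]],"offset":[[-0.02,0,0],[-0.04,0,0],[-0.05,0,0],[-0.06,0,0],[-0.06,0,0]],"gripper":[0,0,0,0,0]}' 60; python3 - <<'E'
from h import *
plan([.5528,-.0,.2481],85.7)
E
```

```text
clock: 30.4
eef_pos: [0.5556, 0.0066, 0.2485]
tcp_rot: [0.0, 0.735, 0.678, -0.001]
contact_force: [-0.2, -0.4, -1.0]
opening: 0.002
clock: 31.02
eef_pos: [0.5553, -0.0009, 0.2487]
tcp_rot: [-0.001, 0.732, 0.682, 0.002]
contact_force: [-0.2, 9.9, 2.0]
opening: -0.001
t 31.02 pos [ 0.5553 -0.0009  0.2487] xhead 85.93 F [-0.2  9.9  2. ] op -0.1
off [ 0.003 -0.01   0.002] rowlen mm 2.7544706565714634 dr [ 0.001 -0.006  0.005]
```

```bash
python3 -m inch '{"dr":[[0,0,0],[0,0,0],[0,0,0],[0,0,0],[0,0,0]],"offset":[[-0.01,0,0],[-0.02,0,0],[-0.03,0,0],[-0.03,0,0],[-0.03,0,0]],"gripper":[0,0,0,0,0]}' 60; python3 - <<'E'
from h import *
plan([.5528,-.0,.2481],85.7)
E
```

```text
clock: 31.65
eef_pos: [0.5552, -0.0025, 0.2489]
tcp_rot: [-0.004, 0.73, 0.684, 0.005]
contact_force: [1.1, 28.6, 4.5]
opening: 0.002
t 31.65 pos [ 0.5552 -0.0025  0.2489] xhead 86.28 F [ 1.1 28.6  4.5] op 0.2
off [ 0.009 -0.01   0.003] rowlen mm 3.519057938524759 dr [ 0.001 -0.015  0.013]
```

```bash
python3 -m inch '{"dr":[[0,0,0],[0,0,0],[0,0,0],[0,0,0],[0,0,0]],"offset":[[0.05,0,0],[0.15,0,0],[0.3,0,-0.05],[0.5,0,-0.15],[0.7,0,-0.25]],"gripper":[0,0,0,0,0]}' 60; python3 - <<'E'
from h import *
plan([.5528,-.0,.2481],85.7)
s=shot('scene');t=shot('top')
crop(t,280,185,350,220,10,'t22');crop(s,250,190,330,260,8,'s22');cv2.imwrite('pics/scene22.png',s)
E
```

```text
clock: 32.28
eef_pos: [0.5675, 0.1635, 0.3114]
tcp_rot: [0.0, 0.733, 0.68, -0.0]
contact_force: [0.7, -0.3, 0.5]
opening: 0.002
t 32.27 pos [0.5675 0.1635 0.3114] xhead 85.66 F [ 0.7 -0.3  0.5] op 0.2
off [-0.656 -0.009  0.254] rowlen mm 175.94500288909015 dr [-0.     0.001 -0.001]
```

View pics/t22.png

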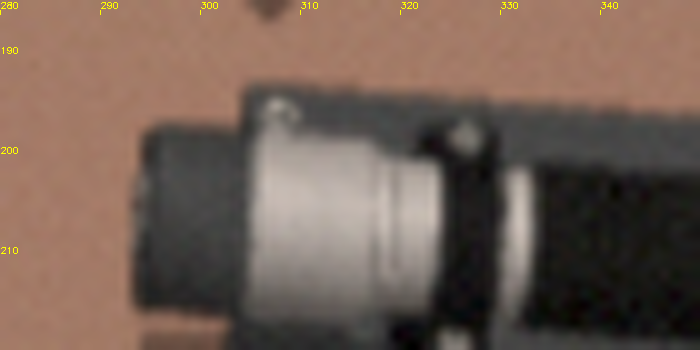

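View pics/s22.png

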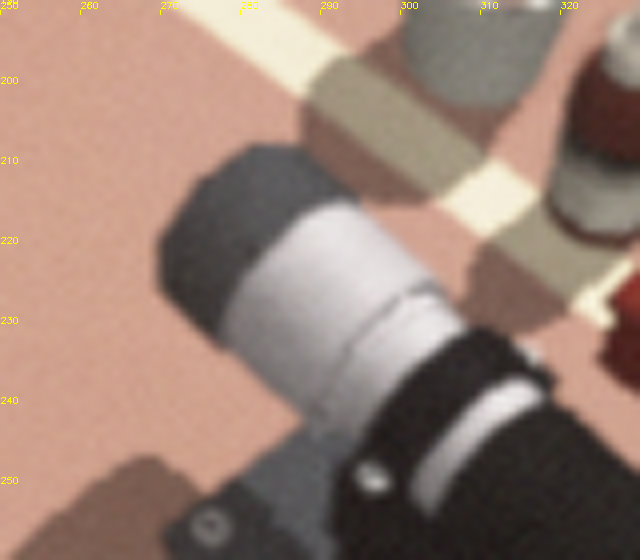

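View pics/scene22.png

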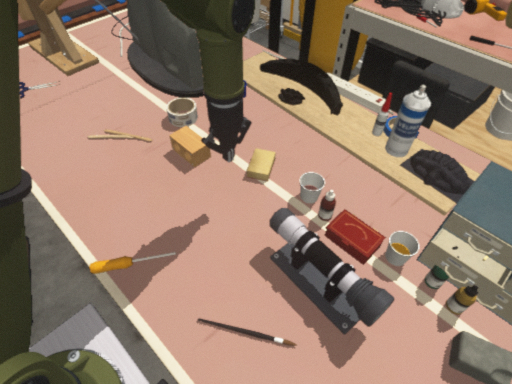

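```bash
python3 -c "
from cell import arm
print(arm.sign_off(), arm.sense()['clock'])"
```

```text
the job is handed in; nothing more can be done
the job is handed in; nothing more can be done
```

Both cells are in the lamp tube stud first, the end cap is pressed home, and I handed the job in at about 32 s of the 72 s allowed.

- **Cells:** The loose cell went in first. I drew the second one out of the store, laid it down, took it again by its tail and used it to push the first cell deeper. I then pushed its tail almost flush with the tube using the closed fingers.
- **Cap position:** In the last top and scene pictures the front of the cap's grip lines up with the tube rim to about 1–2 mm. The cap sits straight, and the edge of its skirt is where it should be when home.
- **Cap seating:** It met a firm stop at 28 N with the cap gripped, and again at 28.6 N with closed fingers. It did not move in the pictures after release.
- **Bystanders:** The sanding block, cup and bottle look unmoved in the scene picture.
- **Wrong move:** One move on the way to the cap had the wrong sign and took the open gripper over the cup and bottle. No contact force showed.
- **Not conclusive:** I could not see the snap or the depth of the cells inside the tube. When I pulled on the gripped cap it resisted with only 4.4 N, while the gripper came back about 2–4 mm. That could be play, slipping pads or a partly released catch. I pressed it home again afterwards and did not repeat the pull.

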